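# Empty the cooled slide chest onto the reading stand

### The job

Raise the lid of the white cooled chest and prop it open with its rod (swing the rod up from its clip so that its tip sits in the slot under the lid's side ear and the lid rests on it by itself), then take all the closed slide cases out and stack them flat and squarely, one above the other, in a single column on the middle of the low aluminium reading stand, lengthwise along it. When the column is complete and with the lid propped until then, raise the lid a little off the rod, swing the rod back down into its clip and let the lid close fully. Leave the other things on the bench where they are.

Things in the scene. Friction and masses are not known exactly. Their poses are not given: they have to be found in the camera images.
- chest: White cooled chest, fixed, outside 210 (x) x 438 (y) x 90 mm high to the rim; origin at the centre of its underside, z up, front (-x) towards the robot. Walls 8 mm front and back, 12 mm at the sides. Lid hinged along the far rim, on the line x = 105, z = 98 mm of this frame, parallel to y. Prop rod on the outside of the -y wall.
- well (a point): Middle of the chest's well floor (chest frame 0, 0, 30 mm), axes as the chest's. Four bays side by side, centres at y = -147, -49, 49, 147 mm, each 72 mm wide, parted by 26 mm wide lands only 6 mm high (24 mm at the side walls); they reach from the front wall (x = -97) to a 6 mm step at x = +40 mm.
- lid (a joint): Lid angle, rad: 0 closed, grows as it is raised, stop at 1.536 (nearly upright). Panel 204 x 438 x 16 mm, 0.5 kg. Soft-close damped hinge (5.8 N m s/rad): let go, it always sinks, slowly: from the stop about 16 s to 1.40; from 1.40 about 28 s to closed; may be pushed down with a few N. Raise it at 0.2 rad/s or slower (about 7 N at the bar). Rests on the rod at 1.31.
- lid_hinge (a point): Point on the lid's hinge line, mid-width (chest frame x 105, y 0, z 98 mm); its x and y axes turn with the lid (lid lies along its -x).
- lid_bar (a point): Middle of the lid's handle: a steel bar, 12 mm thick and 120 mm long, parallel to the hinge, 252 mm from the hinge line and 42 mm clear of the lid's front edge, in the lid's mid-plane. Can be pinched from above at any lid angle.
- rod (a joint): Prop rod angle, rad: 0 lying in its clip, pointing to the chest's front (-x); grows as it swings up; pi/2 upright; stop at 1.876, leaning back, where it stays by its weight (below pi/2 it falls back down). Steel, 10 mm thick, tip 135 mm from the pivot. Swing it to the stop while the lid is above 1.40: the sinking lid then brings its tip to the slot's end and rests on it, rod at 1.81.
- rod_pivot (a point): Pivot of the rod, on the chest's -y side: chest frame x 35, y -231, z 58 mm; it turns about the chest's y.
- rod_grip (a point): Where to grip the rod: its white cross handle, 12 mm thick, stands out 80 mm from the rod to the chest's -y side, 100 mm from the pivot; this point is 60 mm out along it. Can be pinched from above at any angle.
- rod_tip (a point): Centre of the rod's 12 mm round tip.
- lid_slot (a point): Where the centre of the rod's tip rests: in the slot under the lid's grey ear on the -y side, 98 mm from the hinge line, 14 mm below the lid's mid-plane, against the slot's end block, 12 mm deep, on the side away from the hinge. The tip passes under the block, in or out, only while the lid is above 1.40 rad.
- stand: Low aluminium reading stand, fixed, 170 (x) x 140 (y) x 8 mm high with a dark 100 x 64 mm rubber patch on top where the column stands; origin at the centre of its underside, x lengthwise.
- case0: Closed slide case, grey plastic, 100 (x) x 64 (y) x 36 mm high, 0.11 to 0.23 kg, paper label on top; origin at the centre of its underside, x lengthwise. Starts flat in a bay of the chest's well, lengthwise along the chest's x. All cases are alike; two to four are present, absent ones read None. Either broad face may be up in the column.
- case1: Closed slide case, grey plastic, 100 (x) x 64 (y) x 36 mm high, 0.11 to 0.23 kg, paper label on top; origin at the centre of its underside, x lengthwise. Starts flat in a bay of the chest's well, lengthwise along the chest's x. All cases are alike; two to four are present, absent ones read None. Either broad face may be up in the column.
- case2: Closed slide case, grey plastic, 100 (x) x 64 (y) x 36 mm high, 0.11 to 0.23 kg, paper label on top; origin at the centre of its underside, x lengthwise. Starts flat in a bay of the chest's well, lengthwise along the chest's x. All cases are alike; two to four are present, absent ones read None. Either broad face may be up in the column.
- case3: Closed slide case, grey plastic, 100 (x) x 64 (y) x 36 mm high, 0.11 to 0.23 kg, paper label on top; origin at the centre of its underside, x lengthwise. Starts flat in a bay of the chest's well, lengthwise along the chest's x. All cases are alike; two to four are present, absent ones read None. Either broad face may be up in the column.

How it is judged:
By the outcome, as a careful person would: the job done as asked, in the order asked, and still so for the second after the job is handed in, with the robot touching nothing.
Of case0, case1, case2, case3 only 2 to 4 are there at a start; the rules pass over those that are not, and their reading is None.
At some moment in a run one of case0, case1, case2, case3 may be knocked a few centimetres aside while the robot is not near it.
Once in a run the grip may slacken for a moment while it holds something.
It also fails if it takes over 210 s, if anything falls off the work surface, if the arm or the gripper's body presses on something with over 40 N, if the wrist force passes 120 N, or if a joint passes its speed limit or range.

### The arm

A 7-joint arm with a two-finger parallel gripper is mounted at the origin on the work surface. World frame = base frame: x ahead of the robot, y to its left, z up, the work surface at z = 0. Lengths are in m, angles in rad, forces in N, time in s.
With the tool pointing down it reaches from about 0.4 to 0.85 m from the base axis. Payload 10.4 kg.
Tool frame: the origin (TCP) lies where the fingers leave the gripper's body, on its centre line; the fingertips stand 70 mm ahead of it and the grasp point (between the pads) lies 51 mm ahead of it; z points along the fingers, y is the line along which they close (so a half turn about z gives the same grasp; the last joint's range is limited). The gripper opens to 87 mm and grips with 3 to 60 N. Pads are 19 mm wide; open, the fingers measure 117 mm over their backs; the gripper's body (75 mm by 190 mm) begins 51 mm behind the grasp point.
Start: joints at [1.221, 0.332, -0.065, 1.46, 0.022, 1.35, -0.088], TCP at [0.201, -0.592, 0.292] pointing down, gripper open.
Joint ranges: [-2.6, 2.6], [-0.5, 2.12], [-1.47, 1.34], [0.16, 2.42], [-1.27, 4.41], [0.06, 2.06], [-2.6, 2.6]. Speed limits (rad/s): [2.22, 2.22, 2.79, 2.79, 3.14, 3.14, 3.14].

### API

Orientations are given as a 3x3 rotation matrix whose columns are the frame's x, y, z axes.
In Python, from station import monitor, imaging, env gives the robot as it stands.
- The arm moves only by the tool carry_out, never from a script. Its argument "deltas" is one flat list of numbers, 7 for each row, row after row: the shift along the tool's x, y, z in cm, then the turn, a rotation vector about the tool's x, y, z in rad, then the finger opening in cm, from 0 to 8.7. A call has exactly 5 rows; each row shifts and turns the commanded pose from where the row before left it, along the tool's axes as they then stand; what a row does not reach is not made up. A row lasts 1/10 s, in which the tool goes at most 50 mm and 8.59 degrees, less where a joint would pass 70% of its speed; a pose out of reach is approached as far as the arm can. A call with a gripper value outside its range is refused whole. The fingers move at their own pace and stop on an object; "grip_force" is the grip in N (left out, the last holds). Time passes only in rows, so rows that do not move let the fingers close, or fill a call up. It gives the time, the measured TCP pose, the force and the opening at its end, in the units of the state.
- monitor.state(): the state, without advancing time (a new reading comes with each control period).
- imaging.grab_frame(name): name is "scene" or "top" or "wrist"; returns the picture (420x560x3 uint8, red, green, blue); there is no depth.
- imaging.camera_info(name): a dict with "K" (3x3 intrinsics, pixels), "k1" (the pictures are not rectified: a ray, as slopes to the right and down, at radius r is drawn at 1 + k1 r^2 times it, then the intrinsics apply), "R" (3x3) and "t" (3): a world point X has camera coordinates R X + t. Camera axes: x right, y down, z forward; pixel columns grow to the right and rows downward; lengths in m; the calibration is good to about 2 mm. A picture is of the moment at which its call begins: read the wrist's pose just before it. camera_info takes no time and is no camera call; for the wrist camera it gives the pose at the moment of the call.
- env.job_done(): hands the job in, once; it reports no verdict.
The state is a dict: "clock": time; "q": joint angles; "dq": joint speeds; "joint_torque": joint torques, N m; "tool_pos": TCP position; "ee_rot": TCP orientation; "wrist_force": force on the tool from outside, world axes, zero at the start; "wrist_torque": the same for the moment, N m; "width": finger opening in m.
Only numpy, scipy, OpenCV 4.12 (cv2) and the standard library are available. Lean on these libraries where they do the work, as an engineer would, in place of code of your own. Each camera call takes 0.05 s, during which the arm holds its last target. There are 200 camera calls.

## Working session

There is one attempt and no reset: what is moved stays moved. The work goes in short steps, Python scripts to look and compute and a tool call to move; the robot and the scene stay as the last step left them, time stands still between calls to the robot, and variables do not carry over. Pictures are saved under pics/ and viewed, on a budget of 14 in all, crops included, one or two more only if the job needs it, and the job is handed in when it is done.

Besides the shell and the picture viewer there is one more tool, called after ">>>" as name(argument=value, ...), one argument or row to a line, values as JSON. carry_out: Moves the arm, as the interface text tells. Its arguments: {"type":"object","properties":{"deltas":{"type":"array"},"grip_force":{"type":"number"}},"required":["deltas"]}

```bash
ls; mkdir -p pics
python3 - <<'E'
from station import monitor, imaging, env
import cv2,numpy as np
np.set_printoptions(precision=4,suppress=True)
print(monitor.state())
for n in ["scene","top"]:
    c=imaging.camera_info(n);print(n,c['K'],c['k1'],c['R'],c['t'])
    cv2.imwrite(f'pics/{n}0.png',imaging.grab_frame(n)[:,:,::-1])
E
```

```text
pics
{'clock': 0.0, 'q': array([ 1.2214,  0.3329, -0.0647,  1.4609,  0.0216,  1.3499, -0.0885]), 'dq': array([ 0.0007, -0.0002, -0.0006,  0.0005,  0.003 , -0.    , -0.001 ]), 'joint_torque': array([ -0.0007, -62.3255,   0.0242, -38.99  ,  -0.0614,   0.0398,
         0.0002]), 'tool_pos': array([ 0.2005, -0.5916,  0.2914]), 'ee_rot': array([[ 0.9471,  0.3211, -0.0005],
       [ 0.3211, -0.9471,  0.0013],
       [-0.0001, -0.0014, -1.    ]]), 'wrist_force': array([-0.117 , -0.6038,  0.3748]), 'wrist_torque': array([-0.0252,  0.0356, -0.0018]), 'width': 0.08694078803786669}
scene [[485.7867   0.     283.1229]
 [  0.     485.7867 210.5511]
 [  0.       0.       1.    ]] -0.17431616709230646 [[ 0.2447  0.9695  0.0168]
 [ 0.716  -0.169  -0.6774]
 [-0.6539  0.1778 -0.7354]] [-0.1308 -0.3362  1.593 ]
top [[540.535    0.     281.0152]
 [  0.     540.535  207.1455]
 [  0.       0.       1.    ]] -0.1636209711136535 [[-0.0092 -0.9999  0.0102]
 [-0.988   0.0075 -0.1542]
 [ 0.1541 -0.0115 -0.988 ]] [0.003  0.5742 1.2856]
```

View pics/scene0.png

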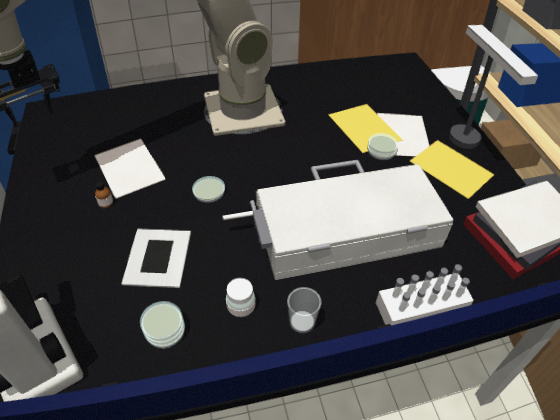

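View pics/top0.png

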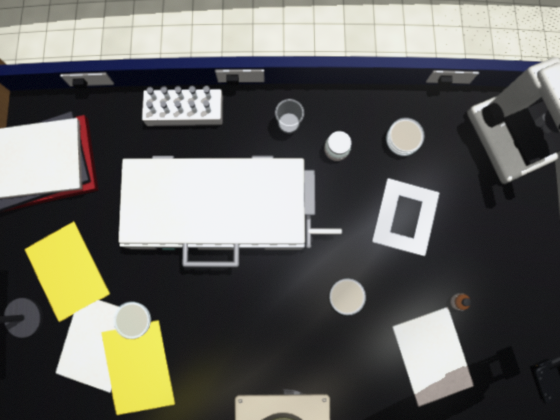

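Scene view: chest with its lid closed (lid corners about (258,188), (435,168), (450,222), (270,268)), the rod handle at (238,215) and the stand at (157,257). Top view: lid at 120–304 × 158–245, bar at (210,264), rod handle at (325,231), stand at (405,217) with its dark patch, and a dish at (347,297) between robot and stand.

```bash
cat > h.py <<'E'
from station import monitor, imaging, env
import cv2,numpy as np
np.set_printoptions(precision=4,suppress=True)
def rays(c,px):
    u=cv2.undistortPoints(np.array(px,float).reshape(-1,1,2),c['K'],np.array([c['k1'],0,0,0.]))[:,0]
    d=np.c_[u,np.ones(len(u))]@np.array(c['R'])
    return -np.array(c['R']).T@c['t'],d
def plane(c,px,z):
    o,d=rays(c,px); return o+d*((z-o[2])/d[:,2])[:,None]
def proj(c,X):
    return cv2.projectPoints(np.array(X,float).reshape(-1,1,3),cv2.Rodrigues(np.array(c['R']))[0],np.array(c['t'],float),c['K'],np.array([c['k1'],0,0,0.]))[0][:,0]
def rect(P):
    (cx,cy),(w,h),a=cv2.minAreaRect(P[:,:2].astype(np.float32)); return cx,cy,w,h,a
def cnts(mask,amin=80):
    return [k for k in cv2.findContours(mask.astype(np.uint8),cv2.RETR_CCOMP,cv2.CHAIN_APPROX_NONE)[0] if cv2.contourArea(k)>amin]
def tri(c1,p1,c2,p2):
    o1,d1=rays(c1,[p1]);o2,d2=rays(c2,[p2]);d1=d1[0];d2=d2[0]
    s=np.linalg.lstsq(np.c_[d1,-d2],o2-o1,rcond=None)[0];a=o1+d1*s[0];b=o2+d2*s[1]
    return (a+b)/2,np.linalg.norm(a-b)
E
python3 - <<'E'
from h import *
c=imaging.camera_info('top');im=cv2.imread('pics/top0.png');g=im.min(axis=2)
print('col220',g[150:275,220]);print('row217',g[217,370:445]);print('row231 rod',g[231,300:345])
for th in (110,140,200,230):
  for k in cnts(g>th,150):
    x,y,w,h=cv2.boundingRect(k)
    if 100<x<300 and w>150: print(th,'lid',x,y,w,h,rect(plane(c,k,.106)))
    if 365<x<420 and 170<y<230: print(th,'stand',x,y,w,h,rect(plane(c,k,.008)))
    if 180<x<240 and 235<y<275: print('bar',x,y,w,h)
for n,p in (('bar',(184,264)),('bar',(237,264)),):print(n,plane(c,[p],.098))
for n,p in (('rodhandle tip',(341,231)),('in',(308,231))):print(n,plane(c,[p],.058))
E
```

```text
col220 [ 27  27  28  27  27  28  29  63 153 232 242 242 243 243 242 242 243 242
 243 243 243 243 243 242 242 243 242 243 242 243 242 243 243 242 243 243
 243 243 242 242 242 243 242 243 243 243 243 243 243 243 242 243 243 243
 243 242 243 243 243 243 243 242 242 243 243 243 243 243 243 243 242 243
 243 242 243 242 242 242 243 242 243 242 242 243 242 242 242 242 243 242
 242 240 228 187 180 210 195 125  84  62  34  22  22  22  24  27  30  33
  31  31  43  84 140 178 181 153 106  53  33  28  24  20  17  19  24]
row217 [ 66  68  67  69  71  70  74 109 182 222 229 228 229 228 228 228 228 228
 228 228 229 227 213 170 109  85  83  82  81  82  81  81  81  80  78  79
  78  77  76  76  75  74  73  71  72  70  69  76 129 210 233 235 236 237
 236 237 237 237 237 237 237 237 232 188 103  54  47  47  46  44  43  44
  43  42  41]
row231 rod [241 241 240 231 180 102 104 158 210 233 237 238 238 238 238 238 238 238
 238 238 238 238 238 237 237 237 237 237 237 236 237 236 236 236 235 235
 234 234 234 233 226 176 100  62  57]
110 stand 372 178 68 78 (0.5536447763442993, -0.3205130994319916, 0.142707780
[... 767 characters left out ...]
253945827484, 0.1372271031141281, 0.1670408397912979, 74.22586822509766)
200 stand 389 194 35 46 (0.5538715720176697, -0.3204931616783142, 0.0713009238243103, 0.10700684040784836, 74.2294692993164)
200 lid 119 158 186 89 (0.5795942544937134, 0.16272325813770294, 0.435915470123291, 0.21039895713329315, 89.3935546875)
230 stand 382 180 55 74 (0.5533236265182495, -0.32084208726882935, 0.13302047550678253, 0.16379696130752563, 74.53794860839844)
230 lid 120 159 184 84 (0.5832023024559021, 0.16318288445472717, 0.4317243695259094, 0.19835913181304932, 89.4263916015625)
bar [[0.4332 0.2265 0.098 ]]
bar [[0.4327 0.1024 0.098 ]]
rodhandle tip [[ 0.5124 -0.1468  0.058 ]]
in [[ 0.5131 -0.0665  0.058 ]]
```

>>> carry_out(
  deltas=[0,0,0,0,0,-0.123,8,0,0,0,0,0,-0.123,8,0,0,0,0,0,-0.123,8,0,0,0,0,0,-0.123,8,0,0,0,0,0,-0.123,8],
  grip_force=20,
)

```text
clock: 0.6
tool_pos: [0.2006, -0.5918, 0.2918]
ee_rot: [[0.584, 0.812, -0.0], [0.812, -0.584, 0.001], [0.0, -0.001, -1.0]]
wrist_force: [-0.3, -0.2, -0.3]
width: 0.08
```

>>> carry_out(
  deltas=[0,0,0,0,0,-0.123,5,0,0,0,0,0,-0.123,5,0,0,0,0,0,-0.123,5,0,0,0,0,0,-0.123,5,0,0,0,0,0,-0.123,5],
)

```text
clock: 1.1
tool_pos: [0.2005, -0.5918, 0.2917]
ee_rot: [[0.009, 1.0, -0.0], [1.0, -0.009, 0.001], [0.001, -0.0, -1.0]]
wrist_force: [-0.9, 0.1, 0.4]
width: 0.0522
```

>>> carry_out(
  deltas=[4,3,0,0,0,0,5,4,3,0,0,0,0,5,4,3,0,0,0,0,5,4,3,0,0,0,0,5,4,3,0,0,0,0,5],
)

```text
clock: 1.6
tool_pos: [0.3542, -0.3922, 0.2921]
ee_rot: [[0.014, 1.0, -0.0], [1.0, -0.014, -0.0], [-0.0, -0.0, -1.0]]
wrist_force: [1.0, -1.0, 0.4]
width: 0.0499
```

>>> carry_out(
  deltas=[4,3,0,0,0,0,5,4,3,0,0,0,0,5,4,2,0,0,0,0,5,4,0,0,0,0,0,5,4,0,0,0,0,0,5],
)

```text
clock: 2.1
tool_pos: [0.4364, -0.1932, 0.2918]
ee_rot: [[0.013, 1.0, -0.001], [1.0, -0.013, 0.001], [0.001, -0.001, -1.0]]
wrist_force: [1.4, -0.8, 0.3]
width: 0.0501
```

>>> carry_out(
  deltas=[4,0,0,0,0,0,5,4,0,0,0,0,0,5,4,0,0,0,0,0,5,4,0,0,0,0,0,5,4,0,0,0,0,0,5],
)

```text
clock: 2.6
tool_pos: [0.4386, 0.0064, 0.2921]
ee_rot: [[0.014, 1.0, -0.0], [1.0, -0.014, -0.001], [-0.001, -0.0, -1.0]]
wrist_force: [0.8, -0.1, -0.1]
width: 0.0496
```

```bash
cat >> h.py <<'E'
CH=np.array([.580,.163,0]);CY=-.0105
ST=np.array([.5537,-.3207,0]);SY=-.275
def Rz(a): return cv2.Rodrigues(np.array([0,0,a]))[0]
def ch(x,y,z): return CH+Rz(CY)@np.array([x,y,z])/1000
def togo(pos,yaw):
    """pos = wanted grasp point (world), yaw = wanted angle of tool x; prints tool-axis cm (before turning) and turn about tool z"""
    s=monitor.state();R=s['ee_rot'];g=s['tool_pos']+R[:,2]*.051
    cur=np.arctan2(R[1,0],R[0,0]);d=(yaw-cur+np.pi)%(2*np.pi)-np.pi
    Rn=Rz(yaw)@np.diag([1,-1,-1.])
    e=cv2.Rodrigues(R.T@Rn)[0].ravel()
    print('t',round(s['clock'],2),'grasp',g,'tool-cm',R.T@(pos-g)*100,'in new axes',Rn.T@(pos-g)*100,'turn',e,'F',s['wrist_force'],'w',round(s['width'],4),'q7',s['q'][6])
E
python3 -c "
from h import *
togo(ch(-147,0,98),np.pi/2+CY)"
```

```text
t 2.6 grasp [0.4386 0.0063 0.2411] tool-cm [15.8202 -0.7808 14.3036] in new axes [15.8148 -0.7235 14.3126] turn [-0.      0.0006 -0.0037] F [ 0.7867 -0.1026 -0.0558] w 0.0496 q7 -0.07831001777071028
```

>>> carry_out(
  deltas=[4,-0.2,0,0,0,0,3.5,4,-0.2,0,0,0,0,3.5,4,-0.2,0,0,0,0,3.5,3.8,-0.1,0,0,0,0,3.5,0,0,2,0,0,0,3.5],
)

```text
clock: 3.1
tool_pos: [0.434, 0.1685, 0.2741]
ee_rot: [[0.007, 1.0, 0.004], [1.0, -0.007, 0.003], [0.003, 0.004, -1.0]]
wrist_force: [-0.0, 0.2, 0.3]
width: 0.0352
```

>>> carry_out(
  deltas=[0,0,4,0,0,0,3.5,0,0,4,0,0,0,3.5,0,0,2.5,0,0,0,3.5,0,0,1.8,0,0,0,3.5,0,0,0,0,0,0,3.5],
)

```text
clock: 3.6
tool_pos: [0.4328, 0.1623, 0.147]
ee_rot: [[0.014, 1.0, -0.004], [1.0, -0.014, -0.001], [-0.001, -0.004, -1.0]]
wrist_force: [0.2, 0.3, 0.1]
width: 0.035
```

>>> carry_out(
  deltas=[0,0,0,0,0,0,0,0,0,0,0,0,0,0,0,0,0,0,0,0,0,0,0,0,0,0,0,0,0,0,0,0,0,0,0],
)

```text
clock: 4.1
tool_pos: [0.4338, 0.163, 0.1499]
ee_rot: [[0.014, 1.0, -0.001], [1.0, -0.014, -0.001], [-0.001, -0.001, -1.0]]
wrist_force: [-6.0, -0.0, 8.8]
width: 0.0111
```

```bash
python3 -c "
from h import *
togo(ch(-147,0,98),np.pi/2+CY)
cv2.imwrite('pics/s1.png',imaging.grab_frame('scene')[60:300,180:500,::-1].repeat(2,0).repeat(2,1))
a=np.arange(0,1.531,.1)
print(np.c_[a,-252*np.cos(a)+252,252*np.sin(a)])"
```

```text
t 4.1 grasp [0.4337 0.1629 0.0989] tool-cm [ 0.1599 -0.075   0.0855] in new axes [ 0.1601 -0.0746  0.0856] turn [-0.0007  0.0009 -0.0034] F [-5.9699 -0.0435  8.7821] w 0.0111 q7 -0.6507795065652605
[[  0.       0.       0.    ]
 [  0.1      1.259   25.158 ]
 [  0.2      5.0232  50.0647]
 [  0.3     11.2552  74.4711]
 [  0.4     19.8926  98.1334]
 [  0.5     30.8492 120.8152]
 [  0.6     44.0154 142.2899]
 [  0.7     59.2598 162.3429]
 [  0.8     76.4299 180.7737]
 [  0.9     95.3543 197.3984]
 [  1.     115.8438 212.0507]
 [  1.1    137.6938 224.5843]
 [  1.2    160.6858 234.8738]
 [  1.3    184.5903 242.8167]
 [  1.4    209.1683 248.3333]
 [  1.5    234.1742 251.3687]]
```

View pics/s1.png

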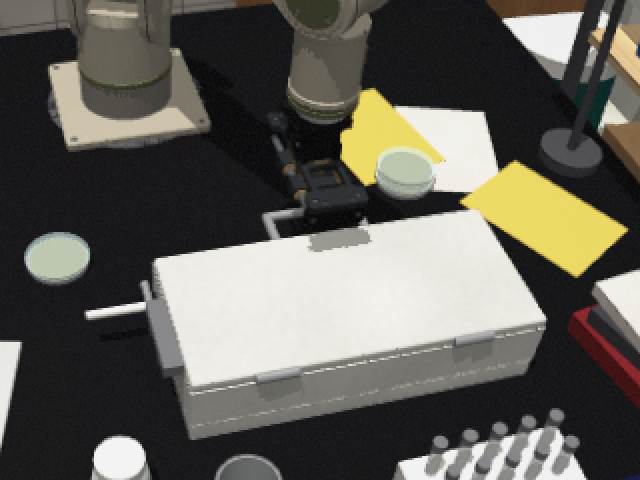

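Bar pinched (11 mm opening, scene view shows gripper over the bar at (335,195)). Raising at 0.18 rad/s.

>>> carry_out(
  deltas=[0,0.02,-0.453,0,0,0,0,0,0.02,-0.453,0,0,0,0,0,0.02,-0.453,0,0,0,0,0,0.02,-0.453,0,0,0,0,0,0.02,-0.453,0,0,0,0],
  grip_force=25,
)

```text
clock: 4.65
tool_pos: [0.4347, 0.1628, 0.172]
ee_rot: [[0.014, 1.0, -0.001], [1.0, -0.014, -0.0], [-0.0, -0.001, -1.0]]
wrist_force: [-4.2, 2.0, -6.8]
width: 0.0109
```

>>> carry_out(
  deltas=[0,0.061,-0.449,0,0,0,0,0,0.061,-0.449,0,0,0,0,0,0.061,-0.449,0,0,0,0,0,0.061,-0.449,0,0,0,0,0,0.061,-0.449,0,0,0,0],
)

```text
clock: 5.15
tool_pos: [0.4376, 0.1628, 0.1944]
ee_rot: [[0.014, 1.0, -0.001], [1.0, -0.014, -0.0], [-0.001, -0.001, -1.0]]
wrist_force: [-6.0, 1.8, -5.6]
width: 0.011
```

>>> carry_out(
  deltas=[0,0.101,-0.442,0,0,0,0,0,0.101,-0.442,0,0,0,0,0,0.101,-0.442,0,0,0,0,0,0.101,-0.442,0,0,0,0,0,0.101,-0.442,0,0,0,0],
)

```text
clock: 5.65
tool_pos: [0.4424, 0.1628, 0.2165]
ee_rot: [[0.013, 1.0, -0.002], [1.0, -0.013, -0.001], [-0.001, -0.002, -1.0]]
wrist_force: [-6.8, 1.4, -4.9]
width: 0.0108
```

>>> carry_out(
  deltas=[0,0.14,-0.431,0,0,0,0,0,0.14,-0.431,0,0,0,0,0,0.14,-0.431,0,0,0,0,0,0.14,-0.431,0,0,0,0,0,0.14,-0.431,0,0,0,0],
)

```text
clock: 6.15
tool_pos: [0.449, 0.1628, 0.2379]
ee_rot: [[0.013, 1.0, -0.003], [1.0, -0.013, -0.001], [-0.001, -0.003, -1.0]]
wrist_force: [-10.4, 2.0, -3.2]
width: 0.011
```

>>> carry_out(
  deltas=[0,0.159,-0.417,0,0,0,0,0,0.159,-0.417,0,0,0,0,0,0.159,-0.417,0,0,0,0,0,0.159,-0.417,0,0,0,0,0,0.159,-0.417,0,0,0,0],
)

```text
clock: 6.65
tool_pos: [0.4575, 0.1627, 0.259]
ee_rot: [[0.013, 1.0, -0.002], [1.0, -0.013, -0.001], [-0.001, -0.002, -1.0]]
wrist_force: [-6.7, 1.2, -3.9]
width: 0.0109
```

>>> carry_out(
  deltas=[0,0.205,-0.4,0,0,0,0,0,0.205,-0.4,0,0,0,0,0,0.205,-0.4,0,0,0,0,0,0.205,-0.4,0,0,0,0,0,0.205,-0.4,0,0,0,0],
)

```text
clock: 7.15
tool_pos: [0.4677, 0.1625, 0.2791]
ee_rot: [[0.013, 1.0, -0.002], [1.0, -0.013, -0.001], [-0.001, -0.002, -1.0]]
wrist_force: [-8.2, 1.8, -2.9]
width: 0.0112
```

>>> carry_out(
  deltas=[0,0.245,-0.38,0,0,0,0,0,0.245,-0.38,0,0,0,0,0,0.245,-0.38,0,0,0,0,0,0.245,-0.38,0,0,0,0,0,0.245,-0.38,0,0,0,0],
)

```text
clock: 7.65
tool_pos: [0.4796, 0.1625, 0.2982]
ee_rot: [[0.013, 1.0, -0.003], [1.0, -0.013, -0.001], [-0.001, -0.003, -1.0]]
wrist_force: [-11.2, 1.9, -0.0]
width: 0.0112
```

>>> carry_out(
  deltas=[0,0.28,-0.356,0,0,0,0,0,0.28,-0.356,0,0,0,0,0,0.28,-0.356,0,0,0,0,0,0.28,-0.356,0,0,0,0,0,0.28,-0.356,0,0,0,0],
)

```text
clock: 8.15
tool_pos: [0.4933, 0.1624, 0.3162]
ee_rot: [[0.013, 1.0, -0.003], [1.0, -0.013, -0.001], [-0.001, -0.003, -1.0]]
wrist_force: [-14.6, -0.0, 3.0]
width: 0.0111
```

>>> carry_out(
  deltas=[0,0.285,-0.375,0,0,0,0,0,0.285,-0.375,0,0,0,0,0,0.285,-0.375,0,0,0,0,0,0.285,-0.375,0,0,0,0,0,0.285,-0.375,0,0,0,0],
)

```text
clock: 8.65
tool_pos: [0.5093, 0.1621, 0.3347]
ee_rot: [[0.014, 1.0, 0.001], [1.0, -0.014, 0.0], [0.001, 0.001, -1.0]]
wrist_force: [1.0, 3.7, -9.0]
width: 0.0111
```

>>> carry_out(
  deltas=[0,0.33,-0.325,0,0,0,0,0,0.33,-0.325,0,0,0,0,0,0.33,-0.325,0,0,0,0,0,0.33,-0.325,0,0,0,0,0,0.33,-0.325,0,0,0,0],
)

```text
clock: 9.15
tool_pos: [0.5262, 0.1618, 0.3505]
ee_rot: [[0.014, 1.0, 0.001], [1.0, -0.014, 0.001], [0.001, 0.001, -1.0]]
wrist_force: [5.2, 6.4, -15.6]
width: 0.0113
```

>>> carry_out(
  deltas=[0,0.36,-0.275,0,0,0,0,0,0.36,-0.275,0,0,0,0,0,0.36,-0.275,0,0,0,0,0,0.36,-0.275,0,0,0,0,0,0.36,-0.275,0,0,0,0],
)

```text
clock: 9.65
tool_pos: [0.5439, 0.1617, 0.3641]
ee_rot: [[0.014, 1.0, -0.0], [1.0, -0.014, 0.001], [0.001, -0.0, -1.0]]
wrist_force: [2.1, 5.7, -12.0]
width: 0.0113
```

>>> carry_out(
  deltas=[0,0.385,-0.235,0,0,0,0,0,0.385,-0.235,0,0,0,0,0,0.385,-0.235,0,0,0,0,0,0.385,-0.235,0,0,0,0,0,0.385,-0.235,0,0,0,0],
)

```text
clock: 10.15
tool_pos: [0.5628, 0.1615, 0.3761]
ee_rot: [[0.013, 1.0, -0.001], [1.0, -0.013, 0.001], [0.0, -0.001, -1.0]]
wrist_force: [-1.5, 4.0, -7.8]
width: 0.0113
```

>>> carry_out(
  deltas=[0,0.41,-0.2,0,0,0,0,0,0.41,-0.2,0,0,0,0,0,0.41,-0.2,0,0,0,0,0,0.41,-0.2,0,0,0,0,0,0.41,-0.2,0,0,0,0],
)

```text
clock: 10.65
tool_pos: [0.5831, 0.1613, 0.3868]
ee_rot: [[0.013, 1.0, -0.001], [1.0, -0.013, 0.0], [0.0, -0.001, -1.0]]
wrist_force: [-5.2, 4.1, -2.0]
width: 0.0114
```

>>> carry_out(
  deltas=[0,0.425,-0.16,0,0,0,0,0,0.425,-0.16,0,0,0,0,0,0.425,-0.16,0,0,0,0,0,0.425,-0.16,0,0,0,0,0,0.425,-0.16,0,0,0,0],
)

```text
clock: 11.15
tool_pos: [0.6043, 0.1611, 0.3956]
ee_rot: [[0.013, 1.0, 0.0], [1.0, -0.013, 0.001], [0.001, 0.0, -1.0]]
wrist_force: [-6.3, 3.3, 3.1]
width: 0.0109
```

>>> carry_out(
  deltas=[0,0.437,-0.12,0,0,0,0,0,0.437,-0.12,0,0,0,0,0,0.437,-0.12,0,0,0,0,0,0.437,-0.12,0,0,0,0,0,0.437,-0.12,0,0,0,0],
)

```text
clock: 11.65
tool_pos: [0.6262, 0.1609, 0.4022]
ee_rot: [[0.013, 1.0, 0.001], [1.0, -0.013, 0.001], [0.001, 0.001, -1.0]]
wrist_force: [-7.7, 3.5, 5.5]
width: 0.0112
```

>>> carry_out(
  deltas=[0,0.446,-0.08,0,0,0,0,0,0.446,-0.08,0,0,0,0,0,0.446,-0.08,0,0,0,0,0,0.446,-0.08,0,0,0,0,0,0.446,-0.08,0,0,0,0],
)

```text
clock: 12.15
tool_pos: [0.6486, 0.1605, 0.4063]
ee_rot: [[0.014, 1.0, 0.001], [1.0, -0.014, 0.001], [0.001, 0.001, -1.0]]
wrist_force: [-7.3, 3.0, 7.5]
width: 0.0111
```

>>> carry_out(
  deltas=[0,0.45,-0.03,0,0,0,0,0,0.45,-0.03,0,0,0,0,0,0.45,-0.03,0,0,0,0,0,0.45,-0.02,0,0,0,0,0,0.4,-0.02,0,0,0,0],
)

```text
clock: 12.65
tool_pos: [0.6708, 0.1602, 0.4081]
ee_rot: [[0.014, 1.0, 0.003], [1.0, -0.014, 0.002], [0.002, 0.003, -1.0]]
wrist_force: [-5.5, 3.3, 8.4]
width: 0.0113
```

>>> carry_out(
  deltas=[0,0.2,0,0,0,0,0,0,0.15,0,0,0,0,0,0,0.1,0,0,0,0,0,0,0,0,0,0,0,0,0,0,0,0,0,0,0],
)

```text
clock: 13.15
tool_pos: [0.6757, 0.1601, 0.4082]
ee_rot: [[0.014, 1.0, 0.004], [1.0, -0.014, 0.002], [0.002, 0.004, -1.0]]
wrist_force: [-0.9, 4.0, 6.9]
width: 0.0109
```

```bash
python3 -c "
from h import *
for n in ('top','scene'): cv2.imwrite(f'pics/{n}2.png',imaging.grab_frame(n)[:,:,::-1])
print(monitor.state()['wrist_force'],monitor.state()['tool_pos'])
a=cv2.imread('pics/top2.png');b=cv2.imread('pics/scene2.png');cv2.imwrite('pics/c2.png',cv2.resize(np.vstack([a[100:300,60:460],b[20:320,160:560]]),None,fx=1.19,fy=1.19))"
```

```text
[-1.0467  4.712   6.9226] [0.6757 0.1601 0.4082]
```

View pics/c2.png

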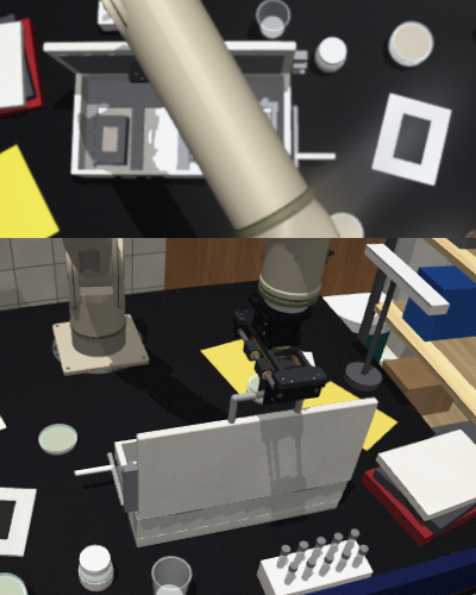

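Lid is nearly upright with the bar still gripped (scene half: bar at about (245,405)); cases begin to show in the well. Nudging to the stop, releasing, then on to the rod handle.

>>> carry_out(
  deltas=[0,0.1,0,0,0,0,0,0,0.1,0,0,0,0,0,0,0,0,0,0,0,4,0,0,0,0,0,0,4,0,0,-2,0,0,0,4],
)

```text
clock: 13.75
tool_pos: [0.6777, 0.1579, 0.4235]
ee_rot: [[0.016, 1.0, -0.002], [1.0, -0.016, -0.003], [-0.003, -0.002, -1.0]]
wrist_force: [0.1, -0.4, 0.8]
width: 0.0276
```

>>> carry_out(
  deltas=[0,0,-3,0,0,0,4,-1,-1,0,0,0,0,4,-4,-2.3,0,0,0,0,4,-4,-2.3,0,0,0,0,4,-4,-2.3,0,0,0,0,4],
)

```text
clock: 14.25
tool_pos: [0.5959, 0.0284, 0.4554]
ee_rot: [[0.016, 1.0, 0.001], [1.0, -0.016, -0.001], [-0.001, 0.001, -1.0]]
wrist_force: [0.6, -1.7, 1.7]
width: 0.04
```

>>> carry_out(
  deltas=[-4,-2.3,0,0,0,0,4,-4,-2.3,0,0,0,0,4,-4,-2.3,2,0,0,0,4,-4,-1.8,4,0,0,0,4,0,0,4,0,0,0,4],
)

```text
clock: 14.75
tool_pos: [0.5087, -0.1289, 0.3621]
ee_rot: [[0.024, 1.0, 0.002], [1.0, -0.024, -0.005], [-0.005, 0.002, -1.0]]
wrist_force: [1.5, -0.1, -0.6]
width: 0.0397
```

```bash
python3 -c "
from h import *
togo(ch(-65,-291,58),np.pi/2+CY)
im=imaging.grab_frame('top');cv2.imwrite('pics/top3.png',im[:,:,::-1])
c=imaging.camera_info('top');print(proj(c,[ch(-65,-311,58),ch(-65,-236,58),ch(-105,-219,90),ch(105,219,98)]))"
```

```text
t 14.75 grasp [ 0.5088 -0.1291  0.3111] tool-cm [ 0.3104  0.2446 25.3142] in new axes [ 0.1851  0.3096 25.3147] turn [ 0.0024  0.0048 -0.0138] F [ 1.4703 -0.1167 -0.6247] w 0.0397 q7 0.047964623364995976
[[341.2216 231.2679]
 [310.3858 231.2308]
 [304.1434 246.6227]
 [123.0178 158.8662]]
```

>>> carry_out(
  deltas=[0.2,0.3,4,0,0,-0.012,4,0,0,4,0,0,0,4,0,0,4,0,0,0,4,0,0,4,0,0,0,4,0,0,4,0,0,0,4],
)

```text
clock: 15.3
tool_pos: [0.5143, -0.1198, 0.1617]
ee_rot: [[0.002, 1.0, 0.002], [1.0, -0.002, -0.001], [-0.001, 0.002, -1.0]]
wrist_force: [-0.1, -1.4, -0.7]
width: 0.0403
```

>>> carry_out(
  deltas=[0,0,3,0,0,0,4,0,0,2.3,0,0,0,4,0,0,0,0,0,0,0,0,0,0,0,0,0,0,0,0,0,0,0,0,0],
)

```text
clock: 15.8
tool_pos: [0.5145, -0.1198, 0.1108]
ee_rot: [[0.002, 1.0, 0.003], [1.0, -0.002, -0.001], [-0.001, 0.003, -1.0]]
wrist_force: [-0.2, -0.7, -0.4]
width: 0.0239
```

```bash
python3 -c "
from h import *
togo(ch(-65,-291,58),np.pi/2+CY)"
```

```text
t 15.8 grasp [ 0.5147 -0.1199  0.0598] tool-cm [-0.7415 -0.2719  0.1789] in new axes [-0.744  -0.2651  0.1789] turn [0.0026 0.001  0.0086] F [-0.235  -0.7128 -0.4057] w 0.0239 q7 -0.12365740398850104
```

>>> carry_out(
  deltas=[-0.7,-0.1,0,0,0,0,4,0,0,0.1,0,0,0.008,4,0,0,0,0,0,0,0,0,0,0,0,0,0,0,0,0,0,0,0,0,0],
)

```text
clock: 16.3
tool_pos: [0.5122, -0.1266, 0.108]
ee_rot: [[0.01, 1.0, 0.0], [1.0, -0.01, -0.0], [-0.0, 0.0, -1.0]]
wrist_force: [0.0, 0.0, -0.6]
width: 0.0228
```

>>> carry_out(
  deltas=[0,0,0,0,0,0,0,0,0,0,0,0,0,0,0,0.03,-0.8,0,0,0,0,0,0.1,-0.79,0,0,0,0,0,0.16,-0.78,0,0,0,0],
)

```text
clock: 16.8
tool_pos: [0.5161, -0.1266, 0.1321]
ee_rot: [[0.01, 1.0, 0.002], [1.0, -0.01, 0.0], [0.0, 0.002, -1.0]]
wrist_force: [7.9, -0.9, -6.0]
width: 0.0109
```

>>> carry_out(
  deltas=[0,0.22,-0.77,0,0,0,0,0,0.28,-0.75,0,0,0,0,0,0.34,-0.72,0,0,0,0,0,0.4,-0.69,0,0,0,0,0,0.45,-0.66,0,0,0,0],
)

```text
clock: 17.3
tool_pos: [0.5346, -0.1267, 0.1677]
ee_rot: [[0.009, 1.0, 0.007], [1.0, -0.009, 0.001], [0.001, 0.007, -1.0]]
wrist_force: [24.6, 0.0, -23.9]
width: 0.0105
```

```bash
python3 -c "
from h import *
togo(ch(35-100*np.cos(.64),-291,58+100*np.sin(.64)),np.pi/2+CY)"
```

```text
t 17.3 grasp [ 0.5349 -0.1266  0.1167] tool-cm [-0.0928 -0.3164 -0.0995] in new axes [-0.0932 -0.317  -0.0973] turn [ 0.0067 -0.001   0.0011] F [ 24.621    0.0258 -23.8714] w 0.0105 q7 -0.08466804905127492
```

>>> carry_out(
  deltas=[0,0.24,0.18,0,0,0,0,0,0.5,-0.62,0,0,0,0,0,0.55,-0.58,0,0,0,0,0,0.6,-0.53,0,0,0,0,0,0,0,0,0,0,0],
)

```text
clock: 17.8
tool_pos: [0.5524, -0.1269, 0.183]
ee_rot: [[0.01, 1.0, 0.003], [1.0, -0.01, 0.001], [0.001, 0.003, -1.0]]
wrist_force: [8.5, -0.3, -14.5]
width: 0.0103
```

```bash
python3 -c "
from h import *
togo(ch(35-100*np.cos(.88),-291,58+100*np.sin(.88)),np.pi/2+CY)"
```

```text
t 17.8 grasp [ 0.5525 -0.1269  0.132 ] tool-cm [-0.0825 -0.4259 -0.3106] in new axes [-0.0831 -0.4266 -0.3094] turn [ 0.0026 -0.0008  0.0009] F [  8.4507  -0.2925 -14.5176] w 0.0103 q7 -0.09211121967229184
```

>>> carry_out(
  deltas=[0,0.7,-0.35,0,0,0,0,0,0.7,-0.3,0,0,0,0,0,0.71,-0.35,0,0,0,0,0,0.73,-0.3,0,0,0,0,0,0.76,-0.26,0,0,0,0],
  grip_force=20,
)

```text
clock: 18.3
tool_pos: [0.5873, -0.1274, 0.1984]
ee_rot: [[0.01, 1.0, -0.001], [1.0, -0.01, 0.0], [0.0, -0.001, -1.0]]
wrist_force: [-0.9, 0.3, -8.0]
width: 0.0103
```

>>> carry_out(
  deltas=[0,0.77,-0.2,0,0,0,0,0,0.79,-0.14,0,0,0,0,0,0.8,-0.07,0,0,0,0,0,0.8,0,0,0,0,0,0,0,0,0,0,0,0],
)

```text
clock: 18.8
tool_pos: [0.6194, -0.1279, 0.2026]
ee_rot: [[0.01, 1.0, 0.0], [1.0, -0.01, 0.0], [0.0, 0.0, -1.0]]
wrist_force: [-1.7, 1.0, -4.9]
width: 0.0104
```

```bash
python3 -c "
from h import *
togo(ch(35-100*np.cos(1.876),-291,58+100*np.sin(1.876)),np.pi/2+CY)"
```

```text
t 18.8 grasp [ 0.6194 -0.1279  0.1516] tool-cm [-0.0591  2.2568 -0.1735] in new axes [-0.058   2.2568 -0.1746] turn [ 0.0005 -0.0001  0.0005] F [-1.7404  0.9803 -4.9255] w 0.0104 q7 -0.12771254361347326
```

>>> carry_out(
  deltas=[0,0.6,0.04,0,0,0,0,0,0.6,0.08,0,0,0,0,0,0.5,0.1,0,0,0,0,0,0.3,0.08,0,0,0,0,0,0,0,0,0,0,0],
)

```text
clock: 19.3
tool_pos: [0.6387, -0.1281, 0.1994]
ee_rot: [[0.01, 1.0, -0.0], [1.0, -0.01, -0.0], [-0.0, -0.0, -1.0]]
wrist_force: [-2.6, -0.7, -8.0]
width: 0.0101
```

>>> carry_out(
  deltas=[0,0.15,0.04,0,0,0,0,0,0.15,0.04,0,0,0,0,0,0.15,0.04,0,0,0,0,0,0,0,0,0,0,0,0,0,0,0,0,0,0],
)

```text
clock: 19.8
tool_pos: [0.6429, -0.1281, 0.1984]
ee_rot: [[0.01, 1.0, -0.0], [1.0, -0.01, -0.0], [-0.0, -0.0, -1.0]]
wrist_force: [-4.0, -0.1, -7.6]
width: 0.0102
```

>>> carry_out(
  deltas=[0,0,0,0,0,0,4,0,0,0,0,0,0,4,0,0,-1,0,0,0,4,0,0,-4,0,0,0,4,0,0,-4,0,0,0,4],
)

```text
clock: 20.3
tool_pos: [0.6431, -0.1278, 0.2906]
ee_rot: [[0.01, 1.0, 0.001], [1.0, -0.01, 0.0], [0.0, 0.001, -1.0]]
wrist_force: [1.4, 0.9, 1.4]
width: 0.0378
```

>>> carry_out(
  deltas=[-3,-2,-4,0,0,0,6,-4,-3,0,0,0,0,7.6,-4,-3,0,0,0,0,7.6,-4,-3,0,0,0,0,7.6,-3,-1,0,0,0,0,7.6],
)

```text
clock: 20.8
tool_pos: [0.5203, -0.3079, 0.3277]
ee_rot: [[0.013, 1.0, 0.001], [1.0, -0.013, -0.003], [-0.003, 0.001, -1.0]]
wrist_force: [0.2, -0.0, -0.2]
width: 0.0709
```

```bash
python3 -c "
from h import *
for n in ('top','scene'): cv2.imwrite(f'pics/{n}4.png',imaging.grab_frame(n)[:,:,::-1])
a=cv2.imread('pics/top4.png');b=cv2.imread('pics/scene4.png');cv2.imwrite('pics/c4.png',cv2.resize(np.vstack([a[110:260,100:420],b[80:300,180:500]]),None,fx=1.6,fy=1.6))"
```

```text
(no output)
```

View pics/c4.png

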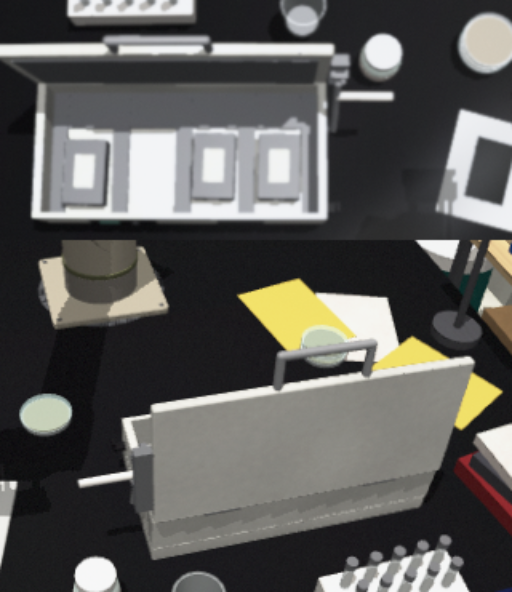

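Top half: three cases, in the +y bay (label (85,170)), and the two -y bays (labels (213,165), (278,165)); the +49 bay is empty. The rod leans back (handle (365,97)). Turning the wrist while the lid sinks onto the rod.

>>> carry_out(
  deltas=[0,0,0,0,0,-0.131,7.6,0,0,0,0,0,-0.131,7.6,0,0,0,0,0,-0.131,7.6,0,0,0,0,0,-0.131,7.6,0,0,0,0,0,-0.131,7.6],
)

```text
clock: 21.4
tool_pos: [0.5235, -0.3038, 0.3271]
ee_rot: [[-0.606, 0.795, 0.002], [0.795, 0.606, -0.001], [-0.002, 0.001, -1.0]]
wrist_force: [0.0, -0.1, 0.7]
width: 0.0761
```

>>> carry_out(
  deltas=[0,0,0,0,0,-0.131,7.6,0,0,0,0,0,-0.131,7.6,0,0,0,0,0,-0.131,7.6,0,0,0,0,0,-0.131,7.6,0,0,0,0,0,-0.131,7.6],
)

```text
clock: 21.9
tool_pos: [0.5235, -0.3038, 0.3271]
ee_rot: [[-0.965, 0.261, 0.002], [0.261, 0.965, -0.001], [-0.002, -0.0, -1.0]]
wrist_force: [-1.5, -0.1, 0.3]
width: 0.0758
```

>>> carry_out(
  deltas=[0,0,0,0,0,-0.131,7.6,0,0,0,0,0,-0.131,7.6,0,0,0,0,0,0,7.6,0,0,0,0,0,0,7.6,0,0,0,0,0,0,7.6],
)

```text
clock: 22.4
tool_pos: [0.5229, -0.3044, 0.3261]
ee_rot: [[-1.0, 0.011, 0.001], [0.011, 1.0, -0.0], [-0.001, -0.0, -1.0]]
wrist_force: [0.3, -0.4, 0.6]
width: 0.0761
```

>>> carry_out(
  deltas=[0,0,0,0,0,0,7.6,0,0,0,0,0,0,7.6,0,0,0,0,0,0,7.6,0,0,0,0,0,0,7.6,0,0,0,0,0,0,7.6],
)

```text
clock: 22.9
tool_pos: [0.5226, -0.3047, 0.3256]
ee_rot: [[-1.0, 0.009, 0.0], [0.009, 1.0, -0.0], [-0.0, -0.0, -1.0]]
wrist_force: [-0.1, 0.0, 0.7]
width: 0.076
```

>>> carry_out(
  deltas=[0,0,0,0,0,0,7.6,0,0,0,0,0,0,7.6,0,0,0,0,0,0,7.6,0,0,0,0,0,0,7.6,0,0,0,0,0,0,7.6],
)

```text
clock: 23.4
tool_pos: [0.5226, -0.3047, 0.3256]
ee_rot: [[-1.0, 0.009, -0.0], [0.009, 1.0, -0.0], [0.0, -0.0, -1.0]]
wrist_force: [0.4, -0.5, -0.5]
width: 0.0764
```

>>> carry_out(
  deltas=[0,0,0,0,0,0,7.6,0,0,0,0,0,0,7.6,0,0,0,0,0,0,7.6,0,0,0,0,0,0,7.6,0,0,0,0,0,0,7.6],
)

```text
clock: 23.9
tool_pos: [0.5226, -0.3047, 0.3256]
ee_rot: [[-1.0, 0.009, 0.0], [0.009, 1.0, -0.0], [-0.0, -0.0, -1.0]]
wrist_force: [1.0, -0.5, -1.0]
width: 0.0762
```

>>> carry_out(
  deltas=[0,0,0,0,0,0,7.6,0,0,0,0,0,0,7.6,0,0,0,0,0,0,7.6,0,0,0,0,0,0,7.6,0,0,0,0,0,0,7.6],
)

```text
clock: 24.4
tool_pos: [0.5226, -0.3047, 0.3256]
ee_rot: [[-1.0, 0.009, -0.0], [0.009, 1.0, -0.0], [0.0, -0.0, -1.0]]
wrist_force: [1.1, 0.5, -0.3]
width: 0.076
```

>>> carry_out(
  deltas=[0,0,0,0,0,0,7.6,0,0,0,0,0,0,7.6,0,0,0,0,0,0,7.6,0,0,0,0,0,0,7.6,0,0,0,0,0,0,7.6],
)

```text
clock: 24.9
tool_pos: [0.5226, -0.3047, 0.3256]
ee_rot: [[-1.0, 0.009, 0.0], [0.009, 1.0, -0.0], [-0.0, -0.0, -1.0]]
wrist_force: [0.6, -0.2, 0.4]
width: 0.0763
```

>>> carry_out(
  deltas=[0,0,0,0,0,0,7.6,0,0,0,0,0,0,7.6,0,0,0,0,0,0,7.6,0,0,0,0,0,0,7.6,0,0,0,0,0,0,7.6],
)

```text
clock: 25.4
tool_pos: [0.5226, -0.3047, 0.3256]
ee_rot: [[-1.0, 0.009, 0.0], [0.009, 1.0, -0.0], [-0.0, -0.0, -1.0]]
wrist_force: [-0.1, -0.5, 0.6]
width: 0.076
```

>>> carry_out(
  deltas=[0,0,0,0,0,0,7.6,0,0,0,0,0,0,7.6,0,0,0,0,0,0,7.6,0,0,0,0,0,0,7.6,0,0,0,0,0,0,7.6],
)

```text
clock: 25.9
tool_pos: [0.5226, -0.3047, 0.3256]
ee_rot: [[-1.0, 0.009, 0.0], [0.009, 1.0, -0.0], [-0.0, -0.0, -1.0]]
wrist_force: [0.3, -0.0, -0.0]
width: 0.076
```

```bash
cat >> h.py <<'E'
def cases(fn,zt=.066,verbose=1):
    """grey case outlines in the top picture (plane z=zt)"""
    c=imaging.camera_info('top');im=imaging.grab_frame('top')[:,:,::-1].copy();cv2.imwrite(fn,im)
    g=cv2.cvtColor(im,cv2.COLOR_BGR2GRAY)
    return c,im,g
def lidtop(g):
    pass
E
python3 - <<'E'
from h import *
c,im,g=cases('pics/top5.png')
print('t',monitor.state()['clock'])
p=proj(c,[ch(-40,y,66) for y in (-147,-49,147)]).round().astype(int);print(p)
for x,y in p: print('row',x-30,g[y+8,x-30:x+30]);print('col',y-30,g[y-35:y+38,x-12])
# lid bar in top vs angle
for a in (1.31,1.40,1.5): print(a,proj(c,[ch(105-252*np.cos(a),0,98+252*np.sin(a)),ch(105-218*np.cos(a),-219,98+218*np.sin(a))]))
cv2.imwrite('pics/d5.png',cv2.resize(im[110:260,100:360],None,fx=3,fy=3))
E
```

```text
t 25.95
[[274 220]
 [233 220]
 [153 220]]
row 244 [173 155 158 204 215 189 175 173 174 175 176 175 176 170 154 144 148 158
 172 175 175 176 176 175 178 178 178 178 178 178 178 178 179 180 180 180
 180 180 180 181 181 178 172 168 174 179 180 173 145 107  93  91  92  98
 140 208 238 242 240 225]
col 190 [ 92  92  91  90  93 114 155 197 210 189 174 168 163 163 162 164 165 166
 167 168 166 162 163 164 165 167 168 168 169 170 170 171 172 173 171 171
 171 171 171 172 173 174 173 172 174 174 172 168 139 101 124 170 216 239
 243 243 243 243 243 243 240 216 136  61  35  27  23  24  24  26  30  34
  34]
row 203 [244 244 244 244 242 232 191 169 169 167 168 168 170 169 165 145 129 150
 164 170 169 170 171 170 172 171 172 172 173 172 173 172 174 174 175 176
 175 176 176 175 176 173 155 158 204 215 189 175 173 174 175 176 175 176
 170 154 144 148 158 172]
col 190 [ 91  91  91  92  95 121 156 175 184 181 169 156 146 143 142 139 142 144
 145 149 152 154 156 159 159 156 156 157 159 161 163 162 162 163 162 164
 164 163 160 160 161 161 163 164 166 168 167 156 126 117 151 184 222 240
 244 244 244 244 244 243 239 207 128  84  61  32  18  19  19  19  24  27
  30]
row 123 [243 239 212 135 100 101 101 105 124 144 154 156 156 156 151 141 148 155
 157 156 158 157 159 163 167 169 169 171 170 170 171 172 173 174 171 165
 162 161 162 162 156 120  70  89 175 222 207 174 162 162 162 163 163 163
 163 164 169 199 236 243]
col 190 [ 90  90  89  89  88  92 110 138 147 146 146 151 158 154 149 150 152 152
 149 149 148 148 150 151 155 157 157 155 154 154 156 155 154 153 154 152
 155 153 154 156 156 157 157 157 157 157 157 158 158 157 151 129  98 109
 154 204 225 231 239 242 234 170  98  72  39  17  12  12  13  15  21  24
  26]
1.31 [[197.4978 160.7959]
 [309.4725 160.6973]]
1.4 [[197.4863 149.0804]
 [309.5217 150.8663]]
1.5 [[197.6664 136.2048]
 [309.508  140.0545]]
```

View pics/d5.png

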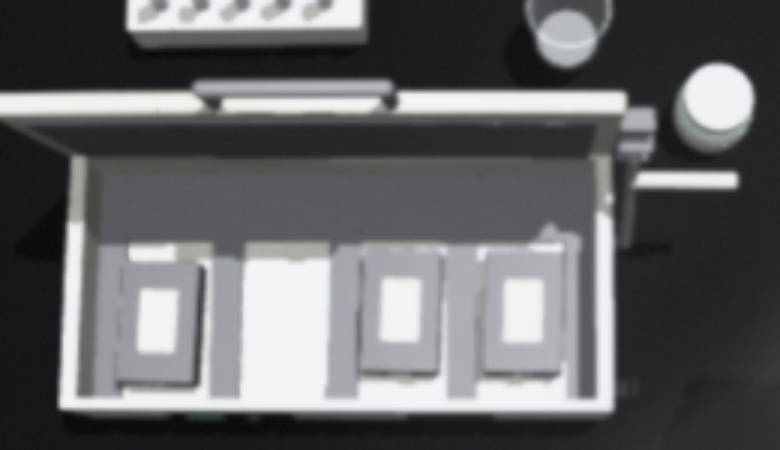

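Bar at picture row ~140 → lid ≈1.47, still sinking. Labels at about (152,217), (234,213), (275,213) in full-picture pixels. I move to a hover over the empty space while waiting, then measure.

>>> carry_out(
  deltas=[0,0,0,0,0,0,7.6,0,0,0,0,0,0,7.6,0,0,0,0,0,0,7.6,0,0,0,0,0,0,7.6,0,0,0,0,0,0,7.6],
)

```text
clock: 26.45
tool_pos: [0.5226, -0.3047, 0.3256]
ee_rot: [[-1.0, 0.009, 0.0], [0.009, 1.0, -0.0], [-0.0, -0.0, -1.0]]
wrist_force: [0.1, -0.9, -0.3]
width: 0.0756
```

>>> carry_out(
  deltas=[0,0,0,0,0,0,7.6,0,0,0,0,0,0,7.6,0,0,0,0,0,0,7.6,0,0,0,0,0,0,7.6,0,0,0,0,0,0,7.6],
)

```text
clock: 26.95
tool_pos: [0.5226, -0.3047, 0.3256]
ee_rot: [[-1.0, 0.009, 0.0], [0.009, 1.0, -0.0], [-0.0, -0.0, -1.0]]
wrist_force: [0.1, -1.0, 0.0]
width: 0.076
```

>>> carry_out(
  deltas=[0,0,0,0,0,0,7.6,0,0,0,0,0,0,7.6,0,0,0,0,0,0,7.6,0,0,0,0,0,0,7.6,0,0,0,0,0,0,7.6],
)

```text
clock: 27.45
tool_pos: [0.5227, -0.3047, 0.3256]
ee_rot: [[-1.0, 0.009, 0.0], [0.009, 1.0, -0.0], [-0.0, -0.0, -1.0]]
wrist_force: [0.2, 0.8, -0.6]
width: 0.0759
```

>>> carry_out(
  deltas=[0,0,0,0,0,0,7.6,0,0,0,0,0,0,7.6,0,0,0,0,0,0,7.6,0,0,0,0,0,0,7.6,0,0,0,0,0,0,7.6],
)

```text
clock: 27.95
tool_pos: [0.5227, -0.3046, 0.3256]
ee_rot: [[-1.0, 0.009, 0.0], [0.009, 1.0, -0.0], [-0.0, -0.0, -1.0]]
wrist_force: [0.6, 0.0, -0.1]
width: 0.0759
```

>>> carry_out(
  deltas=[0,0,0,0,0,0,7.6,0,0,0,0,0,0,7.6,0,0,0,0,0,0,7.6,0,0,0,0,0,0,7.6,0,0,0,0,0,0,7.6],
)

```text
clock: 28.45
tool_pos: [0.5227, -0.3047, 0.3256]
ee_rot: [[-1.0, 0.009, 0.0], [0.009, 1.0, -0.0], [-0.0, -0.0, -1.0]]
wrist_force: [-0.1, 0.3, -0.4]
width: 0.0759
```

>>> carry_out(
  deltas=[0,0,0,0,0,0,7.6,0,0,0,0,0,0,7.6,0,0,0,0,0,0,7.6,0,0,0,0,0,0,7.6,0,0,0,0,0,0,7.6],
)

```text
clock: 28.95
tool_pos: [0.5227, -0.3047, 0.3256]
ee_rot: [[-1.0, 0.009, 0.0], [0.009, 1.0, -0.0], [-0.0, -0.0, -1.0]]
wrist_force: [-0.1, 0.1, 0.2]
width: 0.076
```

>>> carry_out(
  deltas=[0,0,0,0,0,0,7.6,0,0,0,0,0,0,7.6,0,0,0,0,0,0,7.6,0,0,0,0,0,0,7.6,0,0,0,0,0,0,7.6],
)

```text
clock: 29.45
tool_pos: [0.5227, -0.3047, 0.3256]
ee_rot: [[-1.0, 0.009, 0.0], [0.009, 1.0, -0.0], [-0.0, -0.0, -1.0]]
wrist_force: [0.2, 0.2, 0.2]
width: 0.0757
```

>>> carry_out(
  deltas=[0,0,0,0,0,0,7.6,0,0,0,0,0,0,7.6,0,0,0,0,0,0,7.6,0,0,0,0,0,0,7.6,0,0,0,0,0,0,7.6],
)

```text
clock: 29.95
tool_pos: [0.5227, -0.3047, 0.3257]
ee_rot: [[-1.0, 0.009, 0.0], [0.009, 1.0, -0.0], [-0.0, -0.0, -1.0]]
wrist_force: [-0.7, -1.3, 1.1]
width: 0.0761
```

>>> carry_out(
  deltas=[0,0,0,0,0,0,7.6,0,0,0,0,0,0,7.6,0,0,0,0,0,0,7.6,0,0,0,0,0,0,7.6,0,0,0,0,0,0,7.6],
)

```text
clock: 30.45
tool_pos: [0.5227, -0.3047, 0.3256]
ee_rot: [[-1.0, 0.009, 0.0], [0.009, 1.0, -0.0], [-0.0, -0.0, -1.0]]
wrist_force: [0.6, 1.1, -0.5]
width: 0.076
```

>>> carry_out(
  deltas=[0,0,0,0,0,0,7.6,0,0,0,0,0,0,7.6,0,0,0,0,0,0,7.6,0,0,0,0,0,0,7.6,0,0,0,0,0,0,7.6],
)

```text
clock: 30.95
tool_pos: [0.5227, -0.3046, 0.3256]
ee_rot: [[-1.0, 0.009, 0.0], [0.009, 1.0, -0.0], [-0.0, -0.0, -1.0]]
wrist_force: [-1.3, 0.7, -0.5]
width: 0.0759
```

>>> carry_out(
  deltas=[0,0,0,0,0,0,7.6,0,0,0,0,0,0,7.6,0,0,0,0,0,0,7.6,0,0,0,0,0,0,7.6,0,0,0,0,0,0,7.6],
)

```text
clock: 31.45
tool_pos: [0.5227, -0.3047, 0.3256]
ee_rot: [[-1.0, 0.009, 0.0], [0.009, 1.0, -0.0], [-0.0, -0.0, -1.0]]
wrist_force: [0.8, -0.6, -0.2]
width: 0.0761
```

>>> carry_out(
  deltas=[0,0,0,0,0,0,7.6,0,0,0,0,0,0,7.6,0,0,0,0,0,0,7.6,0,0,0,0,0,0,7.6,0,0,0,0,0,0,7.6],
)

```text
clock: 31.95
tool_pos: [0.5226, -0.3047, 0.3256]
ee_rot: [[-1.0, 0.009, 0.0], [0.009, 1.0, -0.0], [-0.0, -0.0, -1.0]]
wrist_force: [-0.8, 0.3, 0.3]
width: 0.0762
```

```bash
cat >> h.py <<'E'
def labels(im,zt=.066,win=(120,185,310,250),th=228):
    """label rectangles: centre and yaw of long side, in plane zt"""
    c=imaging.camera_info('top');x0,y0,x1,y1=win;f=6
    g=cv2.resize(im[y0:y1,x0:x1].min(axis=2),None,fx=f,fy=f,interpolation=cv2.INTER_CUBIC)
    out=[]
    for t in (205,):
        for k in cnts(g>t,f*f*80):
            P=plane(c,(k.reshape(-1,2)+.5)/f-.5+[x0,y0],zt);cx,cy,w,h,a=rect(P)
            if max(w,h)>.08 or min(w,h)<.02: continue
            a=np.radians(a if w>h else a-90);out.append((t,cx,cy,w,h,(a+np.pi/2)%np.pi-np.pi/2))
    return out
def barrow(im):
    col=im[100:190,205:215].astype(int).mean(axis=(1,2));return col.round()
E
python3 - <<'E'
from h import *
c,im,g=cases('pics/top6.png')
print('t',monitor.state()['clock'])
for l in labels(im): print(np.array(l), 'chest', Rz(-CY)@(np.array([l[1],l[2],0])-CH)*1000)
cv2.imwrite('pics/d6.png',np.vstack([cv2.resize(im[110:260,100:360],None,fx=2,fy=2),cv2.resize(imaging.grab_frame('scene')[80:240,200:460,::-1],None,fx=2,fy=2)]))
E
```

```text
t 32.0
[205.       0.5501   0.3123   0.0314   0.0513  -0.0273] chest [-31.4304 148.9886   0.    ]
[205.       0.5563   0.0155   0.0326   0.0521  -0.0284] chest [ -22.1122 -147.7764    0.    ]
[205.       0.5583   0.1109   0.0322   0.0519  -0.0161] chest [-21.179  -52.3436   0.    ]
```

View pics/d6.png

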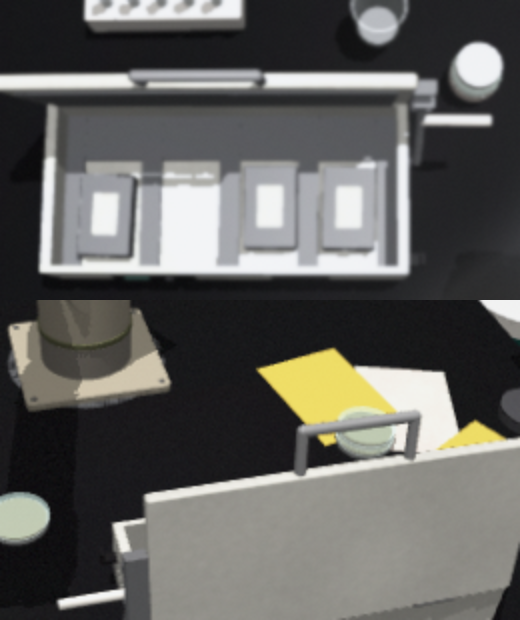

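Bar row ≈148 → lid ≈1.41; labels measured in the chest frame at (-31,149), (-22,-148), (-21,-52), which fit the bays. I move to above the -147 bay while the lid settles.

```bash
python3 -c "
from h import *
togo(np.array([.549,.0155,.16]),np.pi-.025)"
```

```text
t 32.05 grasp [ 0.5227 -0.3047  0.2746] tool-cm [-2.3519 32.0402 11.4608] in new axes [-1.8327 32.0734 11.4628] turn [-0.0001  0.0001  0.0162] F [-0.3845 -0.0161 -0.7349] w 0.076 q7 1.7594989947729167
```

>>> carry_out(
  deltas=[-0.3,2,0,0,0,0.016,7.6,-0.3,4,0,0,0,0,7.6,-0.3,4,0,0,0,0,7.6,-0.3,4,0,0,0,0,7.6,-0.3,4,0,0,0,0,7.6],
  grip_force=30,
)

```text
clock: 32.55
tool_pos: [0.5417, -0.1235, 0.3257]
ee_rot: [[-1.0, 0.025, 0.0], [0.025, 1.0, -0.0], [-0.0, -0.0, -1.0]]
wrist_force: [0.6, 0.1, 0.1]
width: 0.0763
```

>>> carry_out(
  deltas=[-0.3,4,0,0,0,0,7.6,0,4,0,0,0,0,7.6,0,4,0,0,0,0,7.6,0,2,3,0,0,0,7.6,0,0,3,0,0,0,7.6],
)

```text
clock: 33.05
tool_pos: [0.5482, 0.0191, 0.2659]
ee_rot: [[-1.0, 0.019, 0.003], [0.019, 1.0, 0.001], [-0.003, 0.001, -1.0]]
wrist_force: [0.3, -0.2, -0.7]
width: 0.0759
```

>>> carry_out(
  deltas=[0,0,3,0,0,0,7.6,0,0,2.5,0,0,0,7.6,0,0,0,0,0,0,7.6,0,0,0,0,0,0,7.6,0,0,0,0,0,0,7.6],
)

```text
clock: 33.55
tool_pos: [0.549, 0.0151, 0.2123]
ee_rot: [[-1.0, 0.025, 0.002], [0.025, 1.0, -0.0], [-0.002, 0.0, -1.0]]
wrist_force: [-0.9, 0.6, 0.3]
width: 0.0761
```

>>> carry_out(
  deltas=[0,0,0,0,0,0,7.6,0,0,0,0,0,0,7.6,0,0,0,0,0,0,7.6,0,0,0,0,0,0,7.6,0,0,0,0,0,0,7.6],
)

```text
clock: 34.05
tool_pos: [0.5483, 0.0148, 0.2107]
ee_rot: [[-1.0, 0.025, 0.0], [0.025, 1.0, -0.0], [-0.0, -0.0, -1.0]]
wrist_force: [-0.7, 0.8, -0.1]
width: 0.0758
```

>>> carry_out(
  deltas=[0,0,0,0,0,0,7.6,0,0,0,0,0,0,7.6,0,0,0,0,0,0,7.6,0,0,0,0,0,0,7.6,0,0,0,0,0,0,7.6],
)

```text
clock: 34.55
tool_pos: [0.5483, 0.0148, 0.2106]
ee_rot: [[-1.0, 0.025, 0.0], [0.025, 1.0, -0.0], [-0.0, -0.0, -1.0]]
wrist_force: [0.7, 0.2, -0.3]
width: 0.0756
```

>>> carry_out(
  deltas=[0,0,0,0,0,0,7.6,0,0,0,0,0,0,7.6,0,0,0,0,0,0,7.6,0,0,0,0,0,0,7.6,0,0,0,0,0,0,7.6],
)

```text
clock: 35.05
tool_pos: [0.5483, 0.0148, 0.2106]
ee_rot: [[-1.0, 0.025, 0.0], [0.025, 1.0, -0.0], [-0.0, -0.0, -1.0]]
wrist_force: [0.9, 0.6, -0.6]
width: 0.076
```

>>> carry_out(
  deltas=[0,0,0,0,0,0,7.6,0,0,0,0,0,0,7.6,0,0,0,0,0,0,7.6,0,0,0,0,0,0,7.6,0,0,0,0,0,0,7.6],
)

```text
clock: 35.55
tool_pos: [0.5483, 0.0148, 0.2106]
ee_rot: [[-1.0, 0.025, 0.0], [0.025, 1.0, -0.0], [-0.0, -0.0, -1.0]]
wrist_force: [-0.4, -0.7, -0.3]
width: 0.0763
```

Run:
```python
from h import *
togo(np.array([.549,.0155,.059]),np.pi-.025)
c,im,g=cases('pics/top7.png')
# bar row at column 185 (left of arm) : brightness profile
for x in (185,195): print(x,g[130:185,x])
s=imaging.grab_frame('scene')[:,:,::-1];cv2.imwrite('pics/scene7.png',s)
cv2.imwrite('pics/d7.png',np.hstack([cv2.resize(s[130:300,200:330],None,fx=3,fy=3),cv2.resize(im[120:290,270:370],None,fx=3,fy=3)]))
```

```text
t 35.55 grasp [0.5483 0.0148 0.1596] tool-cm [-0.0725  0.0716 10.0589] in new axes [-0.0727  0.0707 10.0589] turn [-0.0001  0.      0.0003] F [-0.3856 -0.7309 -0.2952] w 0.0763 q7 1.139212726160292
185 [ 25  26  26  27  24  25  25  25  26  25  25  26  26  25  24  28  26  27
  54 112 165 186 177 147 130 160 184 146 101  81  52  39  43  62  77  81
  83  84  87  90  91  90  90  92  91  90  91  92  90  91  92  91  90  91
  90]
195 [ 24  27  26  26  25  25  27  26  27  26  26  26  26  25  26  26  26  28
  54 116 167 189 179 148 134 167 190 152 103  81  52  39  46  63  78  82
  82  85  87  89  91  91  89  90  91  90  91  92  91  91  91  91  92  91
  93]
```

View pics/d7.png

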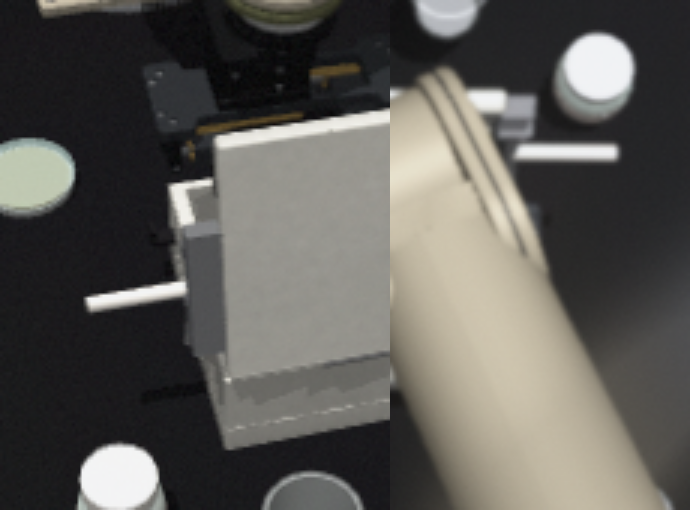

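Lid now ≈1.385 (bar row 151), still sinking to the rod. Lowering onto the first case and gripping.

>>> carry_out(
  deltas=[-0.07,0.07,3,0,0,0,7.6,0,0,3,0,0,0,7.6,0,0,2,0,0,0,7.6,0,0,1.3,0,0,0,7.6,0,0,0.7,0,0,0,7.6],
)

```text
clock: 36.15
tool_pos: [0.5488, 0.0155, 0.1098]
ee_rot: [[-1.0, 0.025, -0.001], [0.025, 1.0, 0.0], [0.001, 0.0, -1.0]]
wrist_force: [-0.0, 0.1, 0.0]
width: 0.0761
```

>>> carry_out(
  deltas=[0,0,0,0,0,0,7.6,0,0,0,0,0,0,5,0,0,0,0,0,0,5,0,0,0,0,0,0,5,0,0,0,0,0,0,5],
)

```text
clock: 36.65
tool_pos: [0.5495, 0.0156, 0.1115]
ee_rot: [[-1.0, 0.025, 0.001], [0.025, 1.0, -0.0], [-0.001, -0.0, -1.0]]
wrist_force: [-0.1, -0.9, 6.6]
width: 0.0638
```

>>> carry_out(
  deltas=[0,0,0,0,0,0,5,0,0,0,0,0,0,5,0,0,0,0,0,0,5,0,0,0,0,0,0,5,0,0,0,0,0,0,5],
)

```text
clock: 37.15
tool_pos: [0.5495, 0.0156, 0.1115]
ee_rot: [[-1.0, 0.025, 0.001], [0.025, 1.0, -0.0], [-0.001, -0.0, -1.0]]
wrist_force: [-1.2, 0.0, 6.2]
width: 0.0639
```

>>> carry_out(
  deltas=[0,0,0,0,0,0,5,0,0,0,0,0,0,5,0,0,0,0,0,0,5,0,0,0,0,0,0,5,0,0,0,0,0,0,5],
)

```text
clock: 37.65
tool_pos: [0.5495, 0.0155, 0.1115]
ee_rot: [[-1.0, 0.025, 0.001], [0.025, 1.0, -0.0], [-0.001, -0.0, -1.0]]
wrist_force: [-1.2, -0.8, 7.2]
width: 0.0637
```

>>> carry_out(
  deltas=[0,0,0,0,0,0,5,0,0,0,0,0,0,5,0,0,0,0,0,0,5,0,0,0,0,0,0,5,0,0,0,0,0,0,5],
)

```text
clock: 38.15
tool_pos: [0.5495, 0.0155, 0.1115]
ee_rot: [[-1.0, 0.025, 0.001], [0.025, 1.0, -0.0], [-0.001, -0.0, -1.0]]
wrist_force: [-0.6, -1.3, 6.2]
width: 0.0636
```

>>> carry_out(
  deltas=[0,0,0,0,0,0,5,0,0,0,0,0,0,5,0,0,0,0,0,0,5,0,0,0,0,0,0,5,0,0,0,0,0,0,5],
)

```text
clock: 38.65
tool_pos: [0.5495, 0.0155, 0.1115]
ee_rot: [[-1.0, 0.025, 0.001], [0.025, 1.0, -0.0], [-0.001, -0.0, -1.0]]
wrist_force: [-1.7, -0.4, 7.3]
width: 0.064
```

```bash
cat >> h.py <<'E'
def barpos(x=185):
    """row of the lid bar's centre in the top picture, and lid angle from it"""
    c=imaging.camera_info('top');g=cv2.cvtColor(imaging.grab_frame('top'),cv2.COLOR_RGB2GRAY)
    p=g[125:190,x-3:x+4].mean(axis=1);i=int(np.argmax(p>100));j=i+int(np.argmin(p[i:i+8]))
    w=np.clip(p[i-2:i+5]-30,0,None);r=125+i-2+(w*np.arange(7)).sum()/w.sum()
    A=np.arange(1.2,1.54,.005);R=proj(c,[ch(105-252*np.cos(a),0,98+252*np.sin(a)) for a in A])[:,1]
    return r,np.interp(-r,-R[::1],A) if R[0]<R[-1] else np.interp(r,R[::-1],A[::-1])
E
python3 - <<'E'
from h import *
print(barpos(),barpos(195),monitor.state()['clock'])
togo(np.array([.549,.0155,.059]),np.pi-.025)
E
```

```text
(np.float64(155.03629457691497), np.float64(1.3542170726582916)) (np.float64(155.05852199914565), np.float64(1.3540464335353117)) 38.75
t 38.75 grasp [0.5496 0.0155 0.0605] tool-cm [ 0.0568 -0.0047  0.1481] in new axes [ 0.0566 -0.0048  0.1482] turn [-0.0003  0.0014  0.0001] F [-1.363  -0.0313  6.5171] w 0.0637 q7 1.0514953854344493
```

>>> carry_out(
  deltas=[0,0,0,0,0,0,5,0,0,0,0,0,0,5,0,0,0,0,0,0,5,0,0,0,0,0,0,5,0,0,0,0,0,0,5],
)

```text
clock: 39.25
tool_pos: [0.5495, 0.0155, 0.1115]
ee_rot: [[-1.0, 0.025, 0.001], [0.025, 1.0, -0.0], [-0.001, -0.0, -1.0]]
wrist_force: [-1.0, 0.2, 6.0]
width: 0.0631
```

>>> carry_out(
  deltas=[0,0,0,0,0,0,5,0,0,0,0,0,0,5,0,0,0,0,0,0,5,0,0,0,0,0,0,5,0,0,0,0,0,0,5],
)

```text
clock: 39.75
tool_pos: [0.5495, 0.0155, 0.1115]
ee_rot: [[-1.0, 0.025, 0.001], [0.025, 1.0, -0.0], [-0.001, -0.0, -1.0]]
wrist_force: [-1.6, -0.7, 5.5]
width: 0.0638
```

>>> carry_out(
  deltas=[0,0,0,0,0,0,5,0,0,0,0,0,0,5,0,0,0,0,0,0,5,0,0,0,0,0,0,5,0,0,0,0,0,0,5],
)

```text
clock: 40.25
tool_pos: [0.5495, 0.0156, 0.1115]
ee_rot: [[-1.0, 0.025, 0.001], [0.025, 1.0, -0.0], [-0.001, -0.0, -1.0]]
wrist_force: [-1.5, 0.2, 6.4]
width: 0.0639
```

>>> carry_out(
  deltas=[0,0,0,0,0,0,5,0,0,0,0,0,0,5,0,0,0,0,0,0,5,0,0,0,0,0,0,5,0,0,0,0,0,0,5],
)

```text
clock: 40.75
tool_pos: [0.5495, 0.0156, 0.1115]
ee_rot: [[-1.0, 0.025, 0.001], [0.025, 1.0, -0.0], [-0.001, -0.0, -1.0]]
wrist_force: [-1.3, -0.1, 7.0]
width: 0.0639
```

Run:
```python
from h import *
print(barpos(),barpos(195),monitor.state()['clock'])
```

```text
(np.float64(157.16463779684693), np.float64(1.3378795135177133)) (np.float64(157.15517587939698), np.float64(1.3379521399669296)) 40.85
```

>>> carry_out(
  deltas=[0,0,0,0,0,0,5,0,0,0,0,0,0,5,0,0,0,0,0,0,5,0,0,0,0,0,0,5,0,0,0,0,0,0,5],
)

```text
clock: 41.35
tool_pos: [0.5495, 0.0156, 0.1115]
ee_rot: [[-1.0, 0.025, 0.001], [0.025, 1.0, -0.0], [-0.001, -0.0, -1.0]]
wrist_force: [-0.9, -1.3, 5.9]
width: 0.0638
```

>>> carry_out(
  deltas=[0,0,0,0,0,0,5,0,0,0,0,0,0,5,0,0,0,0,0,0,5,0,0,0,0,0,0,5,0,0,0,0,0,0,5],
)

```text
clock: 41.85
tool_pos: [0.5495, 0.0155, 0.1115]
ee_rot: [[-1.0, 0.025, 0.001], [0.025, 1.0, -0.0], [-0.001, -0.0, -1.0]]
wrist_force: [-1.0, -0.6, 6.5]
width: 0.0639
```

Run:
```python
from h import *
print(barpos(),barpos(195),monitor.state()['clock'])
```

```text
(np.float64(157.8582953349702), np.float64(1.3325551563139546)) (np.float64(157.82064937295996), np.float64(1.332844123169031)) 41.95
```

>>> carry_out(
  deltas=[0,0,0,0,0,0,5,0,0,0,0,0,0,5,0,0,0,0,0,0,5,0,0,0,0,0,0,5,0,0,0,0,0,0,5],
)

```text
clock: 42.45
tool_pos: [0.5495, 0.0155, 0.1115]
ee_rot: [[-1.0, 0.025, 0.001], [0.025, 1.0, -0.0], [-0.001, -0.0, -1.0]]
wrist_force: [-0.8, -0.5, 6.6]
width: 0.0638
```

>>> carry_out(
  deltas=[0,0,0,0,0,0,5,0,0,0,0,0,0,5,0,0,0,0,0,0,5,0,0,0,0,0,0,5,0,0,0,0,0,0,5],
)

```text
clock: 42.95
tool_pos: [0.5495, 0.0155, 0.1115]
ee_rot: [[-1.0, 0.025, 0.001], [0.025, 1.0, -0.0], [-0.001, -0.0, -1.0]]
wrist_force: [-1.5, 0.5, 6.2]
width: 0.0636
```

Run:
```python
from h import *
print(barpos(),barpos(195),monitor.state()['clock'])
```

```text
(np.float64(157.8619357105217), np.float64(1.332527213134441)) (np.float64(157.81650119821978), np.float64(1.3328759641672407)) 43.05
```

>>> carry_out(
  deltas=[0,0,0,0,0,0,5,0,0,0,0,0,0,5,0,0,0,0,0,0,5,0,0,0,0,0,0,5,0,0,0,0,0,0,5],
)

```text
clock: 43.55
tool_pos: [0.5495, 0.0156, 0.1115]
ee_rot: [[-1.0, 0.025, 0.001], [0.025, 1.0, -0.0], [-0.001, -0.0, -1.0]]
wrist_force: [-0.3, 0.7, 5.7]
width: 0.0639
```

Run:
```python
from h import *
print(barpos(),barpos(195),monitor.state()['clock'])
togo(ST+[0,0,.25],np.pi+SY)
togo(ch(-20,-110,250),np.pi+SY)
```

```text
(np.float64(157.8647936786655), np.float64(1.3325052756404223)) (np.float64(157.8170919678027), np.float64(1.332871429475621)) 43.65
t 43.65 grasp [0.5496 0.0155 0.0605] tool-cm [ -1.2759 -33.609  -18.9389] in new axes [ -9.5275 -32.2493 -18.9494] turn [-0.0001  0.0014  0.2501] F [ 0.2068 -0.0945  5.9338] w 0.0639 q7 1.0514951177167595
t 43.65 grasp [0.5496 0.0155 0.0605] tool-cm [ -0.8591   3.7839 -18.9492] in new axes [  0.1308   3.877  -18.9494] turn [-0.0001  0.0014  0.2501] F [ 0.2068 -0.0945  5.9338] w 0.0639 q7 1.0514951177167595
```

Lid has stopped (bar row constant 157.86 over 1.7 s; reads 1.33, i.e. 1.31 within bias): it rests on the rod. Lifting case 1 and carrying it to the stand.

>>> carry_out(
  deltas=[0,0,-2,0,0,0,5,0,0,-4,0,0,0,5,0,0,-4,0,0,0,5,0,0,-4,0,0,0,5,0,0,-3,0,0,0,5],
)

```text
clock: 44.15
tool_pos: [0.5491, 0.0158, 0.2831]
ee_rot: [[-1.0, 0.025, 0.002], [0.025, 1.0, -0.0], [-0.002, -0.0, -1.0]]
wrist_force: [0.3, 0.4, -2.0]
width: 0.0638
```

>>> carry_out(
  deltas=[0,0,-2,0,0,0.125,5,0,0,0,0,0,0.125,5,-0.88,-3.2,0,0,0,0,5,-0.88,-3.2,0,0,0,0,5,-0.88,-3.2,0,0,0,0,5],
)

```text
clock: 44.65
tool_pos: [0.548, -0.0852, 0.3006]
ee_rot: [[-0.963, 0.271, -0.0], [0.271, 0.963, -0.001], [-0.0, -0.001, -1.0]]
wrist_force: [0.7, -0.4, -2.3]
width: 0.064
```

>>> carry_out(
  deltas=[-0.88,-3.2,0,0,0,0,5,-0.88,-3.2,0,0,0,0,5,-0.88,-3.2,0,0,0,0,5,-0.88,-3.2,0,0,0,0,5,-0.88,-3.2,0,0,0,0,5],
)

```text
clock: 45.15
tool_pos: [0.5469, -0.2514, 0.3005]
ee_rot: [[-0.962, 0.271, -0.0], [0.271, 0.962, -0.0], [0.0, -0.0, -1.0]]
wrist_force: [0.8, -0.4, -1.9]
width: 0.0641
```

>>> carry_out(
  deltas=[-0.88,-3.2,0,0,0,0,5,-0.88,-3.2,0,0,0,0,5,0,0,2,0,0,0,5,0,0,3,0,0,0,5,0,0,3,0,0,0,5],
)

```text
clock: 45.65
tool_pos: [0.5467, -0.3166, 0.2197]
ee_rot: [[-0.962, 0.272, 0.0], [0.272, 0.962, -0.0], [-0.0, 0.0, -1.0]]
wrist_force: [0.5, 0.9, -2.3]
width: 0.0639
```

```bash
cat >> h.py <<'E'
def tostand(off,z): togo(ST+[0,0,z]+off*np.array([np.cos(np.pi+SY),np.sin(np.pi+SY),0]),np.pi+SY)
E
python3 - <<'E'
from h import *
tostand(.0068,.0395)
E
```

```text
t 45.65 grasp [ 0.5467 -0.3166  0.1687] tool-cm [-0.0945 -0.2065 12.9209] in new axes [-0.1004 -0.2065 12.9209] turn [ 0.      0.0005 -0.0003] F [ 0.5089  0.9296 -2.3444] w 0.0639 q7 1.4564550335622728
```

>>> carry_out(
  deltas=[-0.1,-0.2,4,0,0,0,5,0,0,4,0,0,0,5,0,0,3,0,0,0,5,0,0,1,0,0,0,5,0,0,0.5,0,0,0,5],
)

```text
clock: 46.15
tool_pos: [0.5471, -0.3184, 0.0951]
ee_rot: [[-0.962, 0.271, -0.001], [0.271, 0.962, 0.001], [0.001, 0.001, -1.0]]
wrist_force: [-0.1, -0.3, -1.1]
width: 0.0638
```

>>> carry_out(
  deltas=[0,0,0.4,0,0,0,5,0,0,0,0,0,0,5,0,0,0,0,0,0,5,0,0,0,0,0,0,5,0,0,0,0,0,0,5],
)

```text
clock: 46.65
tool_pos: [0.5475, -0.3187, 0.0922]
ee_rot: [[-0.962, 0.271, 0.001], [0.271, 0.962, -0.001], [-0.001, -0.0, -1.0]]
wrist_force: [-0.1, 0.4, -1.4]
width: 0.0642
```

Run:
```python
from h import *
tostand(.0068,.0385)
```

```text
t 46.65 grasp [ 0.5475 -0.3187  0.0412] tool-cm [ 0.0305 -0.0199  0.2733] in new axes [ 0.0302 -0.02    0.2733] turn [-0.0004  0.0008  0.0002] F [-0.1332  0.3694 -1.4298] w 0.0642 q7 1.3894301749288018
```

>>> carry_out(
  deltas=[0,0,0.1,0,0,0,5,0,0,0.1,0,0,0,5,0,0,0.05,0,0,0,5,0,0,0,0,0,0,5,0,0,0,0,0,0,5],
)

```text
clock: 47.15
tool_pos: [0.5473, -0.3186, 0.0895]
ee_rot: [[-0.962, 0.271, 0.0], [0.271, 0.962, -0.0], [-0.0, -0.0, -1.0]]
wrist_force: [-2.5, 0.8, 4.9]
width: 0.064
```

>>> carry_out(
  deltas=[0,0,0,0,0,0,7.8,0,0,0,0,0,0,7.8,0,0,0,0,0,0,7.8,0,0,0,0,0,0,7.8,0,0,-1,0,0,0,7.8],
)

```text
clock: 47.65
tool_pos: [0.5466, -0.3183, 0.0982]
ee_rot: [[-0.963, 0.271, -0.002], [0.271, 0.963, 0.001], [0.002, 0.001, -1.0]]
wrist_force: [1.0, 0.4, 0.2]
width: 0.0778
```

>>> carry_out(
  deltas=[0,0,-3,0,0,0,7.6,0,0,-4,0,0,0,7.6,0,0,-4,0,0,0,7.6,0,0,-4,0,0,0,7.6,0,0,-4,0,0,0,7.6],
)

```text
clock: 48.15
tool_pos: [0.5471, -0.3182, 0.2917]
ee_rot: [[-0.963, 0.271, 0.001], [0.271, 0.963, -0.0], [-0.001, -0.0, -1.0]]
wrist_force: [0.5, -1.1, -0.6]
width: 0.0761
```

>>> carry_out(
  deltas=[4,1,0,0,0,0,7.6,4,1,0,0,0,0,7.6,3,1,0,0,0,-0.1,7.6,0,0,0,0,0,-0.1,7.6,0,0,0,0,0,-0.05,7.6],
)

```text
clock: 48.65
tool_pos: [0.4489, -0.2595, 0.2901]
ee_rot: [[-1.0, 0.021, -0.0], [0.021, 1.0, -0.003], [0.0, -0.003, -1.0]]
wrist_force: [-0.2, 0.3, 0.3]
width: 0.0761
```

```bash
cat >> h.py <<'E'
def look(fn,n):
    """well cases and the column's top (n cases high)"""
    c,im,g=cases(fn)
    print('lid',barpos())
    for l in labels(im): print('well',np.array(l[1:]),'chest',Rz(-CY)@(np.array([l[1],l[2],0])-CH)*1000)
    if n:
        for l in labels(im,.008+.036*n,(385,175,430,265)): print('column',np.array(l[1:]),'stand frame mm',Rz(-SY)@(np.array([l[1],l[2],0])-ST)*1000)
    return im
E
python3 - <<'E'
from h import *
im=look('pics/top8.png',1)
cv2.imwrite('pics/d8.png',cv2.resize(im[140:280,100:460],None,fx=2,fy=2))
togo(np.array([.5583-.007,.1109,.16]),np.pi-.016)
E
```

```text
lid (np.float64(157.85959985959985), np.float64(1.3325451429058897))
well [ 0.5501  0.3123  0.0314  0.0513 -0.0345] chest [-31.48   148.9729   0.    ]
well [ 0.5583  0.1109  0.0323  0.052  -0.0184] chest [-21.18   -52.3292   0.    ]
column [ 0.4806 -0.2902  0.0251  0.0246  1.5317] stand frame mm [-78.6147   9.5616   0.    ]
column [ 0.5537 -0.3208  0.0312  0.0512 -0.2706] stand frame mm [ 0.0229 -0.0797  0.    ]
t 48.75 grasp [ 0.4495 -0.2598  0.2389] tool-cm [-9.2899 37.3096  7.8441] in new axes [-9.5897 37.2246  7.8872] turn [-0.0012  0.0004 -0.008 ] F [0.4391 0.6707 0.2802] w 0.0759 q7 1.819468588331619
```

View pics/d8.png

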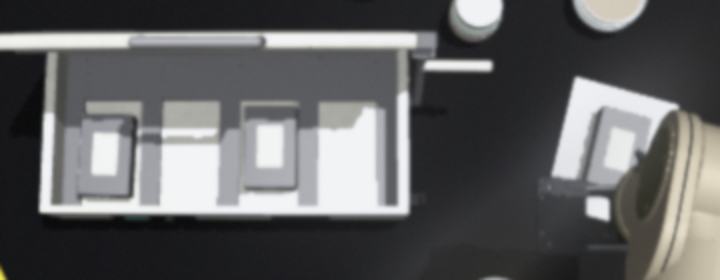

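Case 1 sits on the patch centred within 0.1 mm (label at about (620,148) in the crop); two cases left in the well. Next, the -49 bay.

>>> carry_out(
  deltas=[-0.96,3.72,0,0,0,-0.008,7.6,-0.96,3.72,0,0,0,0,7.6,-0.96,3.72,0,0,0,0,7.6,-0.96,3.72,0,0,0,0,7.6,-0.96,3.72,0,0,0,0,7.6],
)

```text
clock: 49.25
tool_pos: [0.5013, -0.073, 0.2896]
ee_rot: [[-1.0, 0.019, 0.001], [0.019, 1.0, -0.0], [-0.001, -0.0, -1.0]]
wrist_force: [0.5, 0.5, -1.1]
width: 0.0761
```

>>> carry_out(
  deltas=[-0.96,3.72,0,0,0,0,7.6,-0.96,3.72,0,0,0,0,7.6,-0.96,3.72,0,0,0,0,7.6,-0.96,3.72,0,0,0,0,7.6,-0.96,3.72,0,0,0,0,7.6],
)

```text
clock: 49.75
tool_pos: [0.5524, 0.1121, 0.2893]
ee_rot: [[-1.0, 0.019, 0.0], [0.019, 1.0, 0.0], [-0.0, 0.0, -1.0]]
wrist_force: [-0.4, -0.7, 0.3]
width: 0.0761
```

>>> carry_out(
  deltas=[0,0,3,0,0,0,7.6,0,0,3,0,0,0,7.6,0,0,1.9,0,0,0,7.6,0,0,0,0,0,0,7.6,0,0,0,0,0,0,7.6],
)

```text
clock: 50.25
tool_pos: [0.5523, 0.1107, 0.2109]
ee_rot: [[-1.0, 0.017, 0.0], [0.017, 1.0, 0.0], [-0.0, 0.0, -1.0]]
wrist_force: [0.5, 0.6, -0.2]
width: 0.0763
```

Run:
```python
from h import *
togo(np.array([.5583-.007,.1109,.0605]),np.pi-.018)
```

```text
t 50.25 grasp [0.5523 0.1108 0.1599] tool-cm [0.0997 0.0089 9.9394] in new axes [0.0981 0.013  9.9395] turn [0.0004 0.0002 0.0005] F [ 0.478   0.6367 -0.1783] w 0.0763 q7 0.9510421988900781
```

>>> carry_out(
  deltas=[0.1,0,3,0,0,0,7.6,0,0,3,0,0,0,7.6,0,0,2,0,0,0,7.6,0,0,1.3,0,0,0,7.6,0,0,0.6,0,0,0,7.6],
)

```text
clock: 50.75
tool_pos: [0.5515, 0.1104, 0.1113]
ee_rot: [[-1.0, 0.017, 0.0], [0.017, 1.0, 0.0], [-0.0, 0.0, -1.0]]
wrist_force: [-0.2, 0.0, -0.6]
width: 0.0761
```

>>> carry_out(
  deltas=[0,0,0,0,0,0,7.6,0,0,0,0,0,0,5,0,0,0,0,0,0,5,0,0,0,0,0,0,5,0,0,0,0,0,0,5],
)

```text
clock: 51.25
tool_pos: [0.5516, 0.1113, 0.1121]
ee_rot: [[-1.0, 0.016, 0.002], [0.016, 1.0, 0.001], [-0.002, 0.001, -1.0]]
wrist_force: [-0.3, 3.6, 6.3]
width: 0.0635
```

>>> carry_out(
  deltas=[0,0,0,0,0,0,5,0,0,0,0,0,0,5,0,0,0,0,0,0,5,0,0,-1,0,0,0,5,0,0,-3,0,0,0,5],
)

```text
clock: 51.75
tool_pos: [0.5495, 0.1094, 0.1494]
ee_rot: [[-1.0, 0.017, -0.005], [0.017, 1.0, -0.001], [0.005, -0.001, -1.0]]
wrist_force: [0.0, -0.7, -1.3]
width: 0.0638
```

Run:
```python
from h import *
tostand(.0070,.0385+.036)
```

```text
t 51.75 grasp [0.5492 0.1094 0.0984] tool-cm [ -0.5025 -42.8124   2.4432] in new axes [-11.409  -41.2706   2.3865] turn [-0.002  -0.0048  0.2583] F [ 0.0065 -0.654  -1.253 ] w 0.0638 q7 0.9070194369420717
```

>>> carry_out(
  deltas=[0,0,-4,0,0,0,5,0,0,-4,0,0,0,5,0,0,-4,0,0,0,5,0,0,-3,0,0,0.128,5,0,0,0,0,0,0.13,5],
)

```text
clock: 52.25
tool_pos: [0.552, 0.1108, 0.3054]
ee_rot: [[-0.961, 0.276, 0.005], [0.276, 0.961, 0.0], [-0.005, 0.002, -1.0]]
wrist_force: [1.5, 0.3, -3.1]
width: 0.0637
```

>>> carry_out(
  deltas=[-0.88,-3.18,0,0,0,0,5,-0.88,-3.18,0,0,0,0,5,-0.88,-3.18,0,0,0,0,5,-0.88,-3.18,0,0,0,0,5,-0.88,-3.18,0,0,0,0,5],
)

```text
clock: 52.75
tool_pos: [0.5496, -0.0564, 0.3012]
ee_rot: [[-0.962, 0.272, -0.001], [0.272, 0.962, -0.001], [0.001, -0.001, -1.0]]
wrist_force: [1.5, -0.2, -2.4]
width: 0.0636
```

>>> carry_out(
  deltas=[-0.88,-3.18,0,0,0,0,5,-0.88,-3.18,0,0,0,0,5,-0.88,-3.18,0,0,0,0,5,-0.88,-3.18,0,0,0,0,5,-0.88,-3.18,0,0,0,0,5],
)

```text
clock: 53.25
tool_pos: [0.5487, -0.2213, 0.3011]
ee_rot: [[-0.962, 0.272, -0.001], [0.272, 0.962, -0.001], [0.001, -0.001, -1.0]]
wrist_force: [-0.4, -0.4, -2.7]
width: 0.0637
```

>>> carry_out(
  deltas=[-0.88,-3.18,0,0,0,0,5,-0.88,-3.18,0,0,0,0,5,-0.88,-3.18,0,0,0,0,5,0,0,3,0,0,0,5,0,0,3,0,0,0,5],
)

```text
clock: 53.75
tool_pos: [0.5483, -0.3203, 0.2405]
ee_rot: [[-0.962, 0.274, 0.0], [0.274, 0.962, -0.001], [-0.0, -0.001, -1.0]]
wrist_force: [0.8, -0.2, -2.2]
width: 0.0638
```

>>> carry_out(
  deltas=[0,0,0,0,0,0,5,0,0,0,0,0,0,5,0,0,0,0,0,0,5,0,0,0,0,0,0,5,0,0,0,0,0,0,5],
)

```text
clock: 54.25
tool_pos: [0.5493, -0.3185, 0.2423]
ee_rot: [[-0.963, 0.271, 0.001], [0.271, 0.963, -0.001], [-0.001, -0.001, -1.0]]
wrist_force: [0.6, 0.4, -2.0]
width: 0.0634
```

Run:
```python
from h import *
tostand(.0070,.0385+.036)
```

```text
t 54.25 grasp [ 0.5494 -0.3186  0.1913] tool-cm [ 0.2467 -0.0787 11.6796] in new axes [ 0.2295 -0.0869 11.6799] turn [-0.0007  0.0015  0.0003] F [ 0.5639  0.3833 -2.0293] w 0.0634 q7 1.4629240139040547
```

>>> carry_out(
  deltas=[0.23,-0.08,4,0,0,0,5,0,0,4,0,0,0,5,0,0,2.5,0,0,0,5,0,0,0.6,0,0,0,5,0,0,0.2,0,0,0,5],
)

```text
clock: 54.75
tool_pos: [0.5468, -0.3186, 0.1284]
ee_rot: [[-0.963, 0.271, 0.0], [0.271, 0.963, 0.0], [-0.0, 0.0, -1.0]]
wrist_force: [-0.0, -0.4, -1.9]
width: 0.0636
```

>>> carry_out(
  deltas=[0,0,0.1,0,0,0,5,0,0,0.1,0,0,0,5,0,0,0,0,0,0,5,0,0,0,0,0,0,5,0,0,0,0,0,0,5],
)

```text
clock: 55.25
tool_pos: [0.5467, -0.3188, 0.1266]
ee_rot: [[-0.962, 0.271, 0.0], [0.271, 0.962, -0.0], [-0.001, -0.0, -1.0]]
wrist_force: [0.1, 0.1, -2.5]
width: 0.0639
```

Run:
```python
from h import *
tostand(.0070,.0751)
```

```text
t 55.25 grasp [ 0.5467 -0.3188  0.0756] tool-cm [-0.0228  0.0052  0.046 ] in new axes [-0.0228  0.0052  0.046 ] turn [-0.0003  0.0006  0.0001] F [ 0.0749  0.1063 -2.5251] w 0.0639 q7 1.4054819711920448
```

>>> carry_out(
  deltas=[0,0,0.08,0,0,0,5,0,0,0.06,0,0,0,5,0,0,0.04,0,0,0,5,0,0,0,0,0,0,5,0,0,0,0,0,0,5],
)

```text
clock: 55.75
tool_pos: [0.5467, -0.3187, 0.1261]
ee_rot: [[-0.962, 0.272, 0.0], [0.272, 0.962, -0.001], [-0.0, -0.001, -1.0]]
wrist_force: [-7.2, 1.9, 13.8]
width: 0.0638
```

>>> carry_out(
  deltas=[0,0,0,0,0,0,7.8,0,0,0,0,0,0,7.8,0,0,0,0,0,0,7.8,0,0,0,0,0,0,7.8,0,0,-1,0,0,0,7.8],
)

```text
clock: 56.25
tool_pos: [0.5459, -0.3184, 0.1334]
ee_rot: [[-0.963, 0.271, -0.002], [0.271, 0.963, 0.001], [0.002, 0.001, -1.0]]
wrist_force: [0.5, 0.4, -0.5]
width: 0.0775
```

>>> carry_out(
  deltas=[0,0,-3,0,0,0,7.6,0,0,-4,0,0,0,7.6,0,0,-4,0,0,0,7.6,0,0,-4,0,0,0,7.6,0,0,0,0,0,0,7.6],
)

```text
clock: 56.75
tool_pos: [0.5486, -0.3186, 0.2911]
ee_rot: [[-0.963, 0.271, 0.008], [0.271, 0.963, -0.004], [-0.009, -0.002, -1.0]]
wrist_force: [0.2, 0.6, 0.2]
width: 0.0764
```

>>> carry_out(
  deltas=[4,1,0,0,0,0,7.6,4,1,0,0,0,0,7.6,4,1,0,0,0,-0.08,7.6,0,0,0,0,0,-0.08,7.6,0,0,0,0,0,-0.08,7.6],
)

```text
clock: 57.25
tool_pos: [0.4381, -0.2571, 0.2848]
ee_rot: [[-0.999, 0.032, -0.001], [0.032, 0.999, -0.003], [0.001, -0.003, -1.0]]
wrist_force: [0.8, -0.3, 0.1]
width: 0.0762
```

Run:
```python
from h import *
im=look('pics/top9.png',2)
togo(np.array([.5501-.004,.3123,.16]),np.pi-.03)
```

```text
lid (np.float64(157.86281398208325), np.float64(1.3325204716047392))
well [ 0.5503  0.3123  0.0314  0.0516 -0.028 ] chest [-31.2849 148.9782   0.    ]
column [ 0.5532 -0.3208  0.0313  0.0518 -0.2675] stand frame mm [-0.4471 -0.2437  0.    ]
t 57.35 grasp [ 0.439  -0.2573  0.2337] tool-cm [-8.7821 57.2987  7.304 ] in new axes [-9.0013 57.2561  7.3709] turn [-0.0012  0.0001 -0.0038] F [-0.3696 -0.0776 -0.0453] w 0.076 q7 1.8269714892037754
```

>>> carry_out(
  deltas=[-0.56,3.58,0,0,0,0,7.6,-0.56,3.58,0,0,0,0,7.6,-0.56,3.58,0,0,0,0,7.6,-0.56,3.58,0,0,0,0,7.6,-0.56,3.58,0,0,0,0,7.6],
)

```text
clock: 57.85
tool_pos: [0.4737, -0.0776, 0.2846]
ee_rot: [[-0.999, 0.037, 0.0], [0.037, 0.999, -0.0], [-0.0, -0.0, -1.0]]
wrist_force: [1.5, -0.0, 0.0]
width: 0.076
```

>>> carry_out(
  deltas=[-0.56,3.58,0,0,0,0,7.6,-0.56,3.58,0,0,0,0,7.6,-0.56,3.58,0,0,0,0,7.6,-0.56,3.58,0,0,0,0,7.6,-0.56,3.58,0,0,0,0,7.6],
)

```text
clock: 58.35
tool_pos: [0.5079, 0.1002, 0.2844]
ee_rot: [[-0.999, 0.038, 0.0], [0.038, 0.999, 0.0], [0.0, 0.0, -1.0]]
wrist_force: [1.3, -1.0, 0.4]
width: 0.0759
```

>>> carry_out(
  deltas=[-0.56,3.58,0,0,0,0,7.6,-0.56,3.58,0,0,0,0,7.6,-0.56,3.58,0,0,0,0,7.6,-0.56,3.58,0,0,0,0,7.6,-0.56,3.58,0,0,0,0,7.6],
)

```text
clock: 58.85
tool_pos: [0.5421, 0.2783, 0.2839]
ee_rot: [[-0.999, 0.037, -0.001], [0.037, 0.999, 0.0], [0.001, 0.0, -1.0]]
wrist_force: [0.5, 0.1, 1.2]
width: 0.0757
```

>>> carry_out(
  deltas=[-0.56,3.58,0,0,0,0,7.6,0,0,3,0,0,0,7.6,0,0,3,0,0,0,7.6,0,0,1.4,0,0,0,7.6,0,0,0,0,0,0,7.6],
)

```text
clock: 59.35
tool_pos: [0.5482, 0.3115, 0.2084]
ee_rot: [[-0.999, 0.036, -0.003], [0.036, 0.999, -0.002], [0.003, -0.002, -1.0]]
wrist_force: [-0.3, 0.6, 0.0]
width: 0.076
```

Run:
```python
from h import *
togo(np.array([.5463,.3123,.0605]),np.pi-.028)
```

```text
t 59.35 grasp [0.5481 0.3114 0.1574] tool-cm [0.1497 0.099  9.6915] in new axes [0.1777 0.0844 9.6912] turn [-0.0017 -0.003  -0.0081] F [-0.2865  0.622   0.0415] w 0.076 q7 0.5800560384057976
```

>>> carry_out(
  deltas=[0.17,0.09,3,0,0,-0.008,7.6,0,0,3,0,0,0,7.6,0,0,2,0,0,0,7.6,0,0,1.1,0,0,0,7.6,0,0,0.5,0,0,0,7.6],
)

```text
clock: 59.85
tool_pos: [0.5474, 0.313, 0.1147]
ee_rot: [[-1.0, 0.028, 0.0], [0.028, 1.0, 0.0], [-0.0, 0.0, -1.0]]
wrist_force: [-0.7, 0.3, 0.6]
width: 0.0756
```

>>> carry_out(
  deltas=[0,0,0,0,0,0,7.6,0,0,0,0,0,0,5,0,0,0,0,0,0,5,0,0,0,0,0,0,5,0,0,0,0,0,0,5],
)

```text
clock: 60.35
tool_pos: [0.5474, 0.3132, 0.1153]
ee_rot: [[-1.0, 0.027, 0.001], [0.027, 1.0, 0.0], [-0.001, 0.0, -1.0]]
wrist_force: [-0.6, -1.0, 5.9]
width: 0.0635
```

>>> carry_out(
  deltas=[0,0,0,0,0,0,5,0,0,0,0,0,0,5,0,0,-1,0,0,0,5,0,0,-3,0,0,0,5,0,0,-3,0,0,0,5],
)

```text
clock: 60.85
tool_pos: [0.5465, 0.3129, 0.185]
ee_rot: [[-1.0, 0.026, -0.002], [0.026, 1.0, -0.001], [0.002, -0.001, -1.0]]
wrist_force: [0.5, 0.7, -1.7]
width: 0.0636
```

>>> carry_out(
  deltas=[0,0,-4,0,0,0,5,0,0,-4,0,0,0,5,0,0,-4,0,0,0,5,0,0,0,0,0,0.12,5,0,0,0,0,0,0.12,5],
)

```text
clock: 61.35
tool_pos: [0.5469, 0.3135, 0.3061]
ee_rot: [[-0.963, 0.268, 0.002], [0.268, 0.963, 0.001], [-0.001, 0.002, -1.0]]
wrist_force: [-0.3, -0.1, -3.0]
width: 0.0638
```

Run:
```python
from h import *
tostand(.004,.0385+.072)
```

```text
t 61.35 grasp [0.547  0.3136 0.2551] tool-cm [-17.2106 -60.9569  14.3826] in new axes [-17.4695 -60.865   14.4595] turn [0.0016 0.0013 0.0039] F [-0.3315 -0.1181 -2.9821] w 0.0638 q7 0.4034435264694437
```

>>> carry_out(
  deltas=[-0.925,-3.2,0,0,0,0.004,5,-0.925,-3.2,0,0,0,0,5,-0.925,-3.2,0,0,0,0,5,-0.925,-3.2,0,0,0,0,5,-0.925,-3.2,0,0,0,0,5],
)

```text
clock: 61.85
tool_pos: [0.5484, 0.1454, 0.3046]
ee_rot: [[-0.964, 0.267, -0.0], [0.267, 0.964, -0.0], [0.0, -0.0, -1.0]]
wrist_force: [0.8, -0.3, -2.1]
width: 0.0638
```

>>> carry_out(
  deltas=[-0.925,-3.2,0,0,0,0,5,-0.925,-3.2,0,0,0,0,5,-0.925,-3.2,0,0,0,0,5,-0.925,-3.2,0,0,0,0,5,-0.925,-3.2,0,0,0,0,5],
)

```text
clock: 62.35
tool_pos: [0.5502, -0.0211, 0.3047]
ee_rot: [[-0.964, 0.267, -0.0], [0.267, 0.964, -0.0], [-0.0, -0.0, -1.0]]
wrist_force: [0.4, -0.6, -2.3]
width: 0.0634
```

>>> carry_out(
  deltas=[-0.925,-3.2,0,0,0,0,5,-0.925,-3.2,0,0,0,0,5,-0.925,-3.2,0,0,0,0,5,-0.925,-3.2,0,0,0,0,5,-0.925,-3.2,0,0,0,0,5],
)

```text
clock: 62.85
tool_pos: [0.5521, -0.1876, 0.3047]
ee_rot: [[-0.964, 0.267, -0.0], [0.267, 0.964, -0.0], [0.0, -0.0, -1.0]]
wrist_force: [0.2, 0.5, -1.7]
width: 0.0637
```

>>> carry_out(
  deltas=[-0.925,-3.2,0,0,0,0,5,-0.925,-3.2,0,0,0,0,5,-0.925,-3.2,0,0,0,0,5,-0.925,-3.2,0,0,0,0,5,0,0,2,0,0,0,5],
)

```text
clock: 63.35
tool_pos: [0.5533, -0.3257, 0.2859]
ee_rot: [[-0.962, 0.274, 0.002], [0.274, 0.962, -0.003], [-0.003, -0.002, -1.0]]
wrist_force: [1.2, -0.0, -3.3]
width: 0.064
```

>>> carry_out(
  deltas=[0,0,4,0,0,0,5,0,0,3,0,0,0,5,0,0,0,0,0,0,5,0,0,0,0,0,0,5,0,0,0,0,0,0,5],
)

```text
clock: 63.85
tool_pos: [0.5548, -0.3198, 0.2167]
ee_rot: [[-0.964, 0.267, 0.003], [0.267, 0.964, -0.001], [-0.003, -0.0, -1.0]]
wrist_force: [0.3, -1.4, -2.3]
width: 0.0637
```

Run:
```python
from h import *
tostand(.003,.1143)
```

```text
t 63.85 grasp [ 0.5549 -0.3199  0.1657] tool-cm [ 0.4067 -0.1096  5.1395] in new axes [ 0.3917 -0.1135  5.1405] turn [-0.0004  0.0028  0.0044] F [ 0.3252 -1.4341 -2.3286] w 0.0637 q7 1.4450066391581269
```

>>> carry_out(
  deltas=[0.39,-0.11,2.5,0,0,0.004,5,0,0,1.5,0,0,0,5,0,0,0.6,0,0,0,5,0,0,0.3,0,0,0,5,0,0,0,0,0,0,5],
)

```text
clock: 64.35
tool_pos: [0.5502, -0.3198, 0.166]
ee_rot: [[-0.963, 0.271, 0.001], [0.271, 0.963, -0.0], [-0.001, -0.0, -1.0]]
wrist_force: [0.4, 0.4, -1.9]
width: 0.0639
```

>>> carry_out(
  deltas=[0,0,0.1,0,0,0,5,0,0,0,0,0,0,5,0,0,0,0,0,0,5,0,0,0,0,0,0,5,0,0,0,0,0,0,5],
)

```text
clock: 64.85
tool_pos: [0.5504, -0.3198, 0.1653]
ee_rot: [[-0.963, 0.271, 0.001], [0.271, 0.963, -0.001], [-0.002, -0.0, -1.0]]
wrist_force: [-0.3, 0.1, 4.9]
width: 0.0638
```

Run:
```python
from h import *
tostand(.003,.1143)
```

```text
t 64.85 grasp [ 0.5504 -0.3199  0.1143] tool-cm [-0.0369  0.0073  0.0011] in new axes [-0.0369  0.0073  0.001 ] turn [-0.0003  0.0016  0.0003] F [-0.2803  0.0742  4.8805] w 0.0638 q7 1.4187288490796024
```

Contact made, x within 0.4 mm. Releasing, retreating and checking the column.

>>> carry_out(
  deltas=[0,0,0,0,0,0,7.8,0,0,0,0,0,0,7.8,0,0,0,0,0,0,7.8,0,0,0,0,0,0,7.8,0,0,-1,0,0,0,7.8],
)

```text
clock: 65.35
tool_pos: [0.5491, -0.3197, 0.1733]
ee_rot: [[-0.962, 0.271, -0.002], [0.271, 0.962, 0.001], [0.002, 0.001, -1.0]]
wrist_force: [0.2, -0.6, 0.1]
width: 0.078
```

>>> carry_out(
  deltas=[0,0,-3,0,0,0,7.6,0,0,-4,0,0,0,7.6,0,0,-4,0,0,0,7.6,0,0,-4,0,0,0,7.6,0,0,0,0,0,0,5],
)

```text
clock: 65.85
tool_pos: [0.5515, -0.3196, 0.3311]
ee_rot: [[-0.962, 0.271, 0.008], [0.271, 0.963, -0.004], [-0.009, -0.002, -1.0]]
wrist_force: [0.4, 0.1, -0.6]
width: 0.0728
```

>>> carry_out(
  deltas=[4,2,0,0,0,0,5,4,3,0,0,0,0,5,4,3,0,0,0,0,4,0,3,0,0,0,0.1,4,0,0,0,0,0,0.1,4],
)

```text
clock: 66.35
tool_pos: [0.4641, -0.1775, 0.3252]
ee_rot: [[-0.889, 0.457, 0.0], [0.457, 0.889, -0.003], [-0.002, -0.003, -1.0]]
wrist_force: [0.4, -0.0, -0.2]
width: 0.0418
```

Run:
```python
from h import *
im=look('pics/top10.png',3)
s=imaging.grab_frame('scene')[:,:,::-1]
cv2.imwrite('pics/d10.png',np.vstack([cv2.resize(im[130:270,100:460],None,fx=1.5,fy=1.5),cv2.resize(s[130:320,80:440],None,fx=1.5,fy=1.5)]))
c=imaging.camera_info('top')
togo(ch(105-252*np.cos(1.31),0,100+252*np.sin(1.31)),np.pi/2+CY)
```

```text
lid (np.float64(157.86136004217184), np.float64(1.3325316319104197))
t 66.5 grasp [ 0.4641 -0.1815  0.2736] tool-cm [ 1.7708 37.7258 -7.023 ] in new axes [34.5674 15.2319 -6.9843] turn [-0.0005  0.0011  1.1087] F [ 0.93   -0.2944 -1.5702] w 0.0403 q7 1.2847410078617034
```

View pics/d10.png

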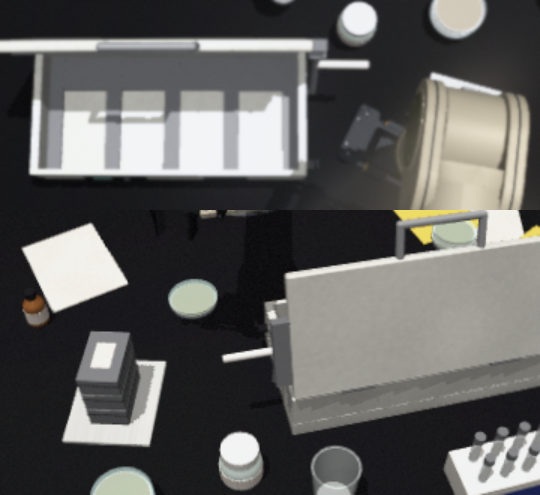

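The well is empty and the three cases stand in one column on the stand (scene half: (107,375)); lid still propped. Turning and approaching the bar.

>>> carry_out(
  deltas=[0,0,-4,0,0,0.14,4,0,0,-4,0,0,0.14,4,0,0,-4,0,0,0.14,4,0,0,0,0,0,0.14,4,0,0,0,0,0,0.14,4],
)

```text
clock: 67.0
tool_pos: [0.4645, -0.1821, 0.4453]
ee_rot: [[-0.383, 0.924, 0.002], [0.924, 0.383, 0.0], [-0.001, 0.002, -1.0]]
wrist_force: [-0.4, 0.1, -1.4]
width: 0.04
```

>>> carry_out(
  deltas=[0,0,0,0,0,0.14,4,0,0,0,0,0,0.14,4,0,0,0,0,0,0.129,4,0,0,0,0,0,0,4,0,0,0,0,0,0,4],
)

```text
clock: 67.5
tool_pos: [0.4641, -0.1818, 0.4442]
ee_rot: [[0.008, 1.0, -0.0], [1.0, -0.008, 0.001], [0.001, -0.0, -1.0]]
wrist_force: [0.3, -1.2, 0.2]
width: 0.0402
```

>>> carry_out(
  deltas=[3.5,1.5,0,0,0,0,4,3.5,1.5,0,0,0,0,4,3.5,1.5,0,0,0,0,4,3.5,1.5,0,0,0,0,4,3.5,1.5,0,0,0,0,4],
)

```text
clock: 68.0
tool_pos: [0.542, -0.0064, 0.4443]
ee_rot: [[0.009, 1.0, 0.0], [1.0, -0.009, -0.0], [-0.0, 0.0, -1.0]]
wrist_force: [0.3, 0.4, 0.3]
width: 0.04
```

>>> carry_out(
  deltas=[3.5,1.5,0,0,0,0,4,3.5,1.5,0,0,0,0,4,3.5,1.5,0,0,0,0,4,3.5,1.5,0,0,0,0,4,0,0,0,0,0,0,4],
)

```text
clock: 68.5
tool_pos: [0.603, 0.1378, 0.443]
ee_rot: [[0.0, 1.0, -0.002], [1.0, -0.0, 0.003], [0.003, -0.002, -1.0]]
wrist_force: [-0.7, 0.3, 0.4]
width: 0.0402
```

>>> carry_out(
  deltas=[0,0,0,0,0,0,4,0,0,0,0,0,0,4,0,0,0,0,0,0,4,0,0,0,0,0,0,4,0,0,0,0,0,0,4],
)

```text
clock: 69.0
tool_pos: [0.6033, 0.1309, 0.4445]
ee_rot: [[0.014, 1.0, 0.001], [1.0, -0.014, -0.0], [-0.0, 0.001, -1.0]]
wrist_force: [0.2, 0.3, 0.0]
width: 0.0399
```

Run:
```python
from h import *
c=imaging.camera_info('top')
print('bar',plane(c,[[185,157.86],[195,157.86]],.3425))
im=look('pics/top11.png',3)
togo(np.array([.622,.165,.3445]),np.pi/2+CY)
# scene check of column top label
cs=imaging.camera_info('scene');print(proj(cs,[ST+[0,0,.116]]))
s=imaging.grab_frame('scene');cv2.imwrite('pics/s11.png',s[:,:,::-1])
m=(s.min(axis=2)>170)[195:260,125:180]
for k in cnts(m,60):
    print('scene label',rect(plane(cs,k.reshape(-1,2)+[125,195],.116)))
```

```text
bar [[0.6259 0.187  0.3425]
 [0.6257 0.1674 0.3425]]Traceback (most recent call last):
  File "<stdin>", line 4, in <module>
  File "h.py", line 62, in look
    print('lid',barpos())
                ~~~~~~^^
  File "h.py", line 55, in barpos
    w=np.clip(p[i-2:i+5]-30,0,None);r=125+i-2+(w*np.arange(7)).sum()/w.sum()
                                               ~^~~~~~~~~~~~~
ValueError: operands could not be broadcast together with shapes (0,) (7,)
```

Run:
```python
from h import *
im=cv2.imread('pics/top11.png')
for l in labels(im,.116,(385,175,430,265)): print('column',np.array(l[1:]),'stand mm',Rz(-SY)@(np.array([l[1],l[2],0])-ST)*1000)
togo(np.array([.6258,.163,.3445]),np.pi/2+CY)
```

```text
column [ 0.5528 -0.3209  0.0312  0.0515 -0.2806] stand mm [-0.8622 -0.4004  0.    ]
t 69.1 grasp [0.6032 0.1313 0.3935] tool-cm [3.1994 2.2111 4.8979] in new axes [3.1909 2.2228 4.8981] turn [ 0.0004  0.0003 -0.0031] F [0.0266 1.3005 0.0274] w 0.04 q7 -0.5608241464360338
```

Column top: 0.9/0.4 mm off centre, yaw within 0.006. Gripping the bar.

>>> carry_out(
  deltas=[1.6,1.1,0,0,0,0,4,1.6,1.1,0,0,0,0,4,0,0,1.5,0,0,0,4,0,0,2,0,0,0,4,0,0,1,0,0,0,4],
)

```text
clock: 69.6
tool_pos: [0.6255, 0.1634, 0.3977]
ee_rot: [[0.013, 1.0, -0.001], [1.0, -0.013, -0.001], [-0.001, -0.001, -1.0]]
wrist_force: [0.3, -0.8, -0.5]
width: 0.0403
```

>>> carry_out(
  deltas=[0,0,0.4,0,0,0,4,0,0,0,0,0,0,4,0,0,0,0,0,0,0,0,0,0,0,0,0,0,0,0,0,0,0,0,0],
  grip_force=25,
)

```text
clock: 70.1
tool_pos: [0.6257, 0.1637, 0.3959]
ee_rot: [[0.013, 1.0, 0.001], [1.0, -0.013, 0.0], [0.0, 0.001, -1.0]]
wrist_force: [-1.1, -0.3, 0.2]
width: 0.0235
```

>>> carry_out(
  deltas=[0,0,0,0,0,0,0,0,0,0,0,0,0,0,0,0,0,0,0,0,0,0,0,0,0,0,0,0,0,0,0,0,0,0,0],
)

```text
clock: 70.6
tool_pos: [0.6257, 0.1639, 0.396]
ee_rot: [[0.013, 1.0, 0.001], [1.0, -0.013, 0.001], [0.001, 0.001, -1.0]]
wrist_force: [-1.5, 0.2, 4.9]
width: 0.011
```

>>> carry_out(
  deltas=[0,0.41,-0.09,0,0,0,0,0,0.41,-0.09,0,0,0,0,0,0.41,-0.09,0,0,0,0,0,0.41,-0.08,0,0,0,0,0,0.41,-0.08,0,0,0,0],
)

```text
clock: 71.1
tool_pos: [0.6458, 0.1637, 0.3999]
ee_rot: [[0.012, 1.0, -0.001], [1.0, -0.012, 0.0], [0.0, -0.001, -1.0]]
wrist_force: [-6.0, -1.0, 4.0]
width: 0.0109
```

>>> carry_out(
  deltas=[0,0.41,-0.06,0,0,0,0,0,0.41,-0.06,0,0,0,0,0,0.41,-0.06,0,0,0,0,0,0.41,-0.05,0,0,0,0,0,0.41,-0.05,0,0,0,0],
)

```text
clock: 71.6
tool_pos: [0.6664, 0.1634, 0.4027]
ee_rot: [[0.012, 1.0, -0.001], [1.0, -0.012, 0.0], [0.0, -0.001, -1.0]]
wrist_force: [-5.0, -0.2, 5.8]
width: 0.0113
```

>>> carry_out(
  deltas=[0,0.4,-0.03,0,0,0,0,0,0.4,-0.02,0,0,0,0,0,0.2,-0.01,0,0,0,0,0,0,0,0,0,0,0,0,0,0,0,0,0,0],
)

```text
clock: 72.1
tool_pos: [0.6768, 0.1632, 0.4031]
ee_rot: [[0.013, 1.0, 0.001], [1.0, -0.013, 0.001], [0.001, 0.001, -1.0]]
wrist_force: [-1.2, 2.5, 4.5]
width: 0.0114
```

Run:
```python
from h import *
s=monitor.state();print(s['tool_pos'],s['wrist_force'])
c=imaging.camera_info('top');im=imaging.grab_frame('top')[:,:,::-1];cv2.imwrite('pics/top12.png',im)
cv2.imwrite('pics/d12.png',np.hstack([cv2.resize(im[130:270,280:370],None,fx=3,fy=3),cv2.resize(imaging.grab_frame('scene')[120:260,210:340,::-1],None,fx=3,fy=3)]))
for a in (1.81,1.876): print(a,proj(c,[ch(35-100*np.cos(a),-311,58+100*np.sin(a)),ch(35-100*np.cos(a),-251,58+100*np.sin(a))]))
togo(ch(35-100*np.cos(1.876),-291,55+100*np.sin(1.876)),np.pi/2+CY)
```

```text
[0.6768 0.1632 0.4031] [-1.1694  2.5101  4.4716]
1.81 [[345.4433 172.7448]
 [319.2747 172.6009]]
1.876 [[345.2905 170.2027]
 [319.1819 170.0542]]
t 72.2 grasp [0.6768 0.1632 0.3521] tool-cm [-29.2449  -3.1185  20.1513] in new axes [-29.2263  -3.1712  20.1701] turn [ 0.0006 -0.0006 -0.0023] F [-1.0119  2.2377  4.3597] w 0.011 q7 -0.5862017558170781
```

View pics/d12.png

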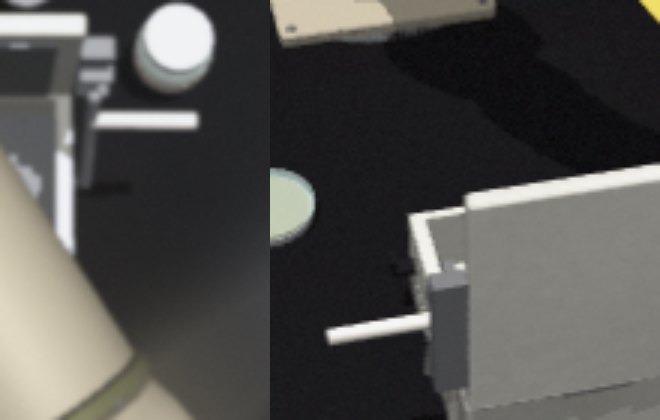

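Handle lies at full-picture row 170 → rod back at its stop (1.876); lid is at ≈1.51. Releasing the bar and going to the rod handle.

>>> carry_out(
  deltas=[0,0,0,0,0,0,4,0,0,0,0,0,0,4,0,0,-2,0,0,0,4,0,0,-3,0,0,0,4,-2,0,0,0,0,0,4],
)

```text
clock: 72.7
tool_pos: [0.6758, 0.1457, 0.4562]
ee_rot: [[0.009, 1.0, 0.003], [1.0, -0.009, 0.002], [0.002, 0.003, -1.0]]
wrist_force: [-0.6, -0.6, -1.3]
width: 0.0382
```

>>> carry_out(
  deltas=[-3.6,-0.4,0,0,0,0,4,-3.6,-0.4,0,0,0,0,4,-3.6,-0.4,0,0,0,0,4,-3.6,-0.4,0,0,0,0,4,-3.6,-0.4,0,0,0,0,4],
)

```text
clock: 73.2
tool_pos: [0.6537, -0.039, 0.4527]
ee_rot: [[0.014, 1.0, -0.0], [1.0, -0.014, -0.001], [-0.001, -0.0, -1.0]]
wrist_force: [0.4, 0.3, 0.1]
width: 0.0398
```

>>> carry_out(
  deltas=[-3.6,-0.4,0,0,0,0,4,-3.6,-0.4,0,0,0,0,4,-2,-0.4,4,0,0,0,4,0,0,4,0,0,0,4,0,0,4,0,0,0,4],
)

```text
clock: 73.7
tool_pos: [0.6404, -0.1306, 0.3313]
ee_rot: [[0.016, 1.0, 0.0], [1.0, -0.016, -0.001], [-0.001, 0.0, -1.0]]
wrist_force: [0.7, -1.0, 0.2]
width: 0.0401
```

>>> carry_out(
  deltas=[0,0,4,0,0,0,4,0,0,2,0,0,0,4,0,0,0,0,0,0,4,0,0,0,0,0,0,4,0,0,0,0,0,0,4],
)

```text
clock: 74.2
tool_pos: [0.6415, -0.1286, 0.2748]
ee_rot: [[0.013, 1.0, 0.002], [1.0, -0.013, -0.0], [-0.0, 0.002, -1.0]]
wrist_force: [0.6, -0.1, 0.9]
width: 0.0399
```

Run:
```python
from h import *
togo(ch(35-100*np.cos(1.876),-291,56+100*np.sin(1.876)),np.pi/2+CY)
```

```text
t 74.2 grasp [ 0.6416 -0.1287  0.2238] tool-cm [0.0028 0.0198 7.2459] in new axes [-0.0006  0.0374  7.2458] turn [ 0.0024  0.0005 -0.0026] F [ 0.5689 -0.1077  0.925 ] w 0.0399 q7 -0.19747288545944447
```

>>> carry_out(
  deltas=[0,0.03,3,0,0,0,4,0,0,3,0,0,0,4,0,0,1.2,0,0,0,4,0,0,0,0,0,0,4,0,0,0,0,0,0,0],
  grip_force=18,
)

```text
clock: 74.7
tool_pos: [0.6419, -0.1285, 0.2028]
ee_rot: [[0.013, 1.0, 0.002], [1.0, -0.013, -0.0], [-0.0, 0.002, -1.0]]
wrist_force: [0.8, 0.7, 0.4]
width: 0.0369
```

>>> carry_out(
  deltas=[0,0,0,0,0,0,0,0,0,0,0,0,0,0,0,0,0,0,0,0,0,0,-0.77,-0.21,0,0,0,0,0,-0.79,-0.15,0,0,0,0],
)

```text
clock: 75.2
tool_pos: [0.625, -0.1284, 0.2045]
ee_rot: [[0.013, 1.0, -0.0], [1.0, -0.013, 0.0], [0.0, -0.0, -1.0]]
wrist_force: [1.1, 0.9, -4.4]
width: 0.0109
```

>>> carry_out(
  deltas=[0,-0.8,-0.08,0,0,0,0,0,-0.8,-0.02,0,0,0,0,0,-0.8,0.04,0,0,0,0,0,-0.79,0.11,0,0,0,0,0,-0.78,0.17,0,0,0,0],
)

```text
clock: 75.7
tool_pos: [0.5852, -0.1279, 0.2022]
ee_rot: [[0.013, 1.0, 0.0], [1.0, -0.013, -0.0], [-0.0, 0.0, -1.0]]
wrist_force: [2.7, -0.1, -6.4]
width: 0.0105
```

Run:
```python
from h import *
a=1.316;togo(ch(35-100*np.cos(a),-291,58+100*np.sin(a)),np.pi/2+CY)
```

```text
t 75.7 grasp [ 0.5852 -0.1279  0.1512] tool-cm [-0.0138  0.1573 -0.3546] in new axes [-0.0142  0.1572 -0.3546] turn [ 0.0002  0.0001 -0.0025] F [ 2.7329 -0.1321 -6.4186] w 0.0105 q7 -0.21138835274309223
```

>>> carry_out(
  deltas=[0,-0.77,0.26,0,0,0,0,0,-0.74,0.31,0,0,0,0,0,-0.72,0.36,0,0,0,0,0,-0.69,0.41,0,0,0,0,0,-0.65,0.46,0,0,0,0],
)

```text
clock: 76.2
tool_pos: [0.5498, -0.1275, 0.1844]
ee_rot: [[0.013, 1.0, 0.001], [1.0, -0.013, -0.0], [-0.0, 0.001, -1.0]]
wrist_force: [3.4, -0.0, -0.8]
width: 0.0112
```

>>> carry_out(
  deltas=[0,-0.61,0.51,0,0,0,0,0,-0.57,0.56,0,0,0,0,0,-0.53,0.6,0,0,0,0,0,-0.48,0.64,0,0,0,0,0,-0.42,0.68,0,0,0,0],
)

```text
clock: 76.7
tool_pos: [0.5237, -0.1272, 0.1541]
ee_rot: [[0.013, 1.0, 0.0], [1.0, -0.013, -0.0], [-0.0, 0.0, -1.0]]
wrist_force: [4.1, -0.8, -1.3]
width: 0.0112
```

Run:
```python
from h import *
a=.516;togo(ch(35-100*np.cos(a),-291,58+100*np.sin(a)),np.pi/2+CY)
```

```text
t 76.7 grasp [ 0.5238 -0.1273  0.1031] tool-cm [-0.016   0.1218 -0.4285] in new axes [-0.0162  0.1217 -0.4285] turn [ 0.0002  0.0003 -0.0026] F [ 4.0922 -0.8499 -1.2878] w 0.0112 q7 -0.20311448397736853
```

>>> carry_out(
  deltas=[0,-0.35,0.71,0,0,0,0,0,-0.3,0.74,0,0,0,0,0,-0.24,0.76,0,0,0,0,0,-0.18,0.78,0,0,0,0,0,-0.11,0.79,0,0,0,0],
)

```text
clock: 77.2
tool_pos: [0.513, -0.1271, 0.1165]
ee_rot: [[0.013, 1.0, 0.002], [1.0, -0.013, -0.0], [-0.0, 0.002, -1.0]]
wrist_force: [7.2, -1.0, 0.0]
width: 0.0116
```

>>> carry_out(
  deltas=[0,-0.05,0.4,0,0,0,0,0,0,0.3,0,0,0,0,0,0,0.2,0,0,0,0,0,0,0,0,0,0,0,0,0,0,0,0,0,0],
)

```text
clock: 77.7
tool_pos: [0.513, -0.127, 0.1092]
ee_rot: [[0.013, 1.0, 0.002], [1.0, -0.013, -0.001], [-0.001, 0.002, -1.0]]
wrist_force: [-0.5, -2.1, 19.7]
width: 0.0116
```

Run:
```python
from h import *
a=0;togo(ch(35-100*np.cos(a),-291,58+100*np.sin(a)),np.pi/2+CY)
```

```text
t 77.7 grasp [ 0.5131 -0.1271  0.0582] tool-cm [-0.0263 -0.1131  0.0239] in new axes [-0.0261 -0.1131  0.0241] turn [ 0.0022  0.0013 -0.0024] F [-0.5492 -2.0916 19.6614] w 0.0116 q7 -0.2391652661085968
```

Rod is down in its clip (grasp height 58 mm, contact force). Releasing and retreating.

>>> carry_out(
  deltas=[0,0,0,0,0,0,4,0,0,0,0,0,0,4,0,0,0,0,0,0,4,0,0,-2,0,0,0,4,0,0,-4,0,0,0,4],
)

```text
clock: 78.2
tool_pos: [0.5098, -0.1267, 0.1657]
ee_rot: [[0.013, 1.0, -0.006], [1.0, -0.013, 0.002], [0.002, -0.006, -1.0]]
wrist_force: [0.1, -1.4, 1.1]
width: 0.0385
```

>>> carry_out(
  deltas=[0,0,-4,0,0,0,4,-1,-1,-4,0,0,0,4,-3,-3,-4,0,0,0,4,-3,-3,0,0,0,0,4,0,0,0,0,0,0,4],
)

```text
clock: 78.7
tool_pos: [0.4414, -0.1977, 0.2818]
ee_rot: [[0.023, 1.0, -0.003], [1.0, -0.023, -0.003], [-0.003, -0.003, -1.0]]
wrist_force: [0.0, -0.6, -0.9]
width: 0.0398
```

Run:
```python
from h import *
print(monitor.state()['clock'],barpos())
im=imaging.grab_frame('top')[:,:,::-1]
c=imaging.camera_info('top');print(proj(c,[ch(-65,-311,58)]))
cv2.imwrite('pics/d13.png',cv2.resize(im[130:270,100:460],None,fx=2,fy=2))
```

```text
78.7 (np.float64(133.8227054150115), np.float64(1.5187676191428237))
[[341.2216 231.2679]]
```

View pics/d13.png

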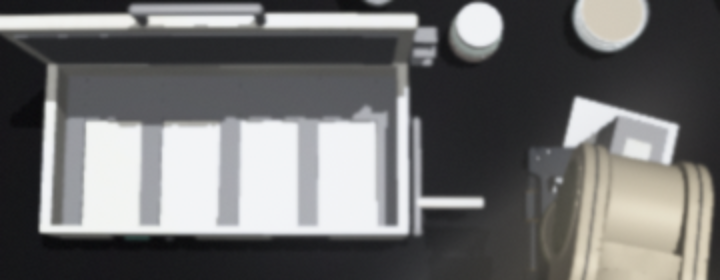

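Rod handle is back at its starting pixel (341,231); lid is sinking freely from about 1.5. I move clear and wait.

>>> carry_out(
  deltas=[-3,-1.9,0,0,0,0,4,-3,-1.9,0,0,0,0,4,-3,-1.9,0,0,0,0,4,-3,-1.9,0,0,0,0,4,-3,-1.9,0,0,0,0,4],
)

```text
clock: 79.3
tool_pos: [0.3486, -0.3402, 0.2815]
ee_rot: [[0.01, 1.0, -0.0], [1.0, -0.01, 0.001], [0.001, -0.0, -1.0]]
wrist_force: [1.0, -0.4, 0.5]
width: 0.0401
```

>>> carry_out(
  deltas=[-3,-1.9,0,0,0,0,4,-3,-1.9,0,0,0,0,4,-3,-1.9,0,0,0,0,4,-3,-1.9,0,0,0,0,4,-3,-1.9,0,0,0,0,4],
)

```text
clock: 79.8
tool_pos: [0.2523, -0.4894, 0.2811]
ee_rot: [[0.01, 1.0, 0.0], [1.0, -0.01, 0.002], [0.002, 0.0, -1.0]]
wrist_force: [-0.3, -0.9, 1.4]
width: 0.0403
```

>>> carry_out(
  deltas=[0,0,0,0,0,0,4,0,0,0,0,0,0,4,0,0,0,0,0,0,4,0,0,0,0,0,0,4,0,0,0,0,0,0,4],
)

```text
clock: 80.3
tool_pos: [0.2522, -0.4886, 0.2821]
ee_rot: [[0.011, 1.0, -0.0], [1.0, -0.011, -0.0], [-0.0, -0.0, -1.0]]
wrist_force: [0.7, -0.6, -0.5]
width: 0.0403
```

>>> carry_out(
  deltas=[0,0,0,0,0,0,4,0,0,0,0,0,0,4,0,0,0,0,0,0,4,0,0,0,0,0,0,4,0,0,0,0,0,0,4],
)

```text
clock: 80.8
tool_pos: [0.2513, -0.4893, 0.282]
ee_rot: [[0.013, 1.0, 0.0], [1.0, -0.013, -0.0], [-0.0, 0.0, -1.0]]
wrist_force: [0.0, -0.2, -0.3]
width: 0.0401
```

>>> carry_out(
  deltas=[0,0,0,0,0,0,4,0,0,0,0,0,0,4,0,0,0,0,0,0,4,0,0,0,0,0,0,4,0,0,0,0,0,0,4],
)

```text
clock: 81.3
tool_pos: [0.2513, -0.4893, 0.282]
ee_rot: [[0.013, 1.0, 0.0], [1.0, -0.013, -0.0], [-0.0, 0.0, -1.0]]
wrist_force: [-0.3, -0.8, 0.1]
width: 0.0394
```

>>> carry_out(
  deltas=[0,0,0,0,0,0,4,0,0,0,0,0,0,4,0,0,0,0,0,0,4,0,0,0,0,0,0,4,0,0,0,0,0,0,4],
)

```text
clock: 81.8
tool_pos: [0.2513, -0.4894, 0.282]
ee_rot: [[0.013, 1.0, 0.0], [1.0, -0.013, -0.0], [-0.0, 0.0, -1.0]]
wrist_force: [0.9, 0.8, 0.5]
width: 0.0399
```

>>> carry_out(
  deltas=[0,0,0,0,0,0,4,0,0,0,0,0,0,4,0,0,0,0,0,0,4,0,0,0,0,0,0,4,0,0,0,0,0,0,4],
)

```text
clock: 82.3
tool_pos: [0.2513, -0.4893, 0.282]
ee_rot: [[0.013, 1.0, 0.0], [1.0, -0.013, -0.0], [-0.0, 0.0, -1.0]]
wrist_force: [-0.4, -0.7, -0.1]
width: 0.0398
```

>>> carry_out(
  deltas=[0,0,0,0,0,0,4,0,0,0,0,0,0,4,0,0,0,0,0,0,4,0,0,0,0,0,0,4,0,0,0,0,0,0,4],
)

```text
clock: 82.8
tool_pos: [0.2513, -0.4894, 0.2821]
ee_rot: [[0.013, 1.0, 0.0], [1.0, -0.013, -0.0], [-0.0, 0.0, -1.0]]
wrist_force: [0.6, -0.1, -0.4]
width: 0.0399
```

>>> carry_out(
  deltas=[0,0,0,0,0,0,4,0,0,0,0,0,0,4,0,0,0,0,0,0,4,0,0,0,0,0,0,4,0,0,0,0,0,0,4],
)

```text
clock: 83.3
tool_pos: [0.2513, -0.4894, 0.282]
ee_rot: [[0.013, 1.0, 0.0], [1.0, -0.013, -0.0], [-0.0, 0.0, -1.0]]
wrist_force: [-0.3, -0.3, -0.3]
width: 0.0404
```

>>> carry_out(
  deltas=[0,0,0,0,0,0,4,0,0,0,0,0,0,4,0,0,0,0,0,0,4,0,0,0,0,0,0,4,0,0,0,0,0,0,4],
)

```text
clock: 83.8
tool_pos: [0.2513, -0.4893, 0.282]
ee_rot: [[0.013, 1.0, 0.0], [1.0, -0.013, -0.0], [-0.0, 0.0, -1.0]]
wrist_force: [-0.1, 0.0, 0.7]
width: 0.04
```

>>> carry_out(
  deltas=[0,0,0,0,0,0,4,0,0,0,0,0,0,4,0,0,0,0,0,0,4,0,0,0,0,0,0,4,0,0,0,0,0,0,4],
)

```text
clock: 84.3
tool_pos: [0.2513, -0.4893, 0.282]
ee_rot: [[0.013, 1.0, 0.0], [1.0, -0.013, -0.0], [-0.0, 0.0, -1.0]]
wrist_force: [0.3, 0.1, 0.7]
width: 0.04
```

>>> carry_out(
  deltas=[0,0,0,0,0,0,4,0,0,0,0,0,0,4,0,0,0,0,0,0,4,0,0,0,0,0,0,4,0,0,0,0,0,0,4],
)

```text
clock: 84.8
tool_pos: [0.2513, -0.4894, 0.282]
ee_rot: [[0.013, 1.0, 0.0], [1.0, -0.013, -0.0], [-0.0, 0.0, -1.0]]
wrist_force: [-0.5, -0.2, -0.9]
width: 0.0402
```

Run:
```python
from h import *
print(monitor.state()['clock'],monitor.state()['tool_pos'])
im=look('pics/top14.png',3)
```

```text
84.8 [ 0.2513 -0.4894  0.282 ]
lid (np.float64(138.86205468102733), np.float64(1.4791843047652633))
column [ 0.5528 -0.3209  0.0312  0.0515 -0.2826] stand frame mm [-0.8607 -0.4429  0.    ]
```

Column unchanged and well centred; lid at ≈1.46. Waiting on.

>>> carry_out(
  deltas=[0,0,0,0,0,0,4,0,0,0,0,0,0,4,0,0,0,0,0,0,4,0,0,0,0,0,0,4,0,0,0,0,0,0,4],
)

```text
clock: 85.4
tool_pos: [0.2513, -0.4893, 0.282]
ee_rot: [[0.013, 1.0, 0.0], [1.0, -0.013, -0.0], [-0.0, 0.0, -1.0]]
wrist_force: [-1.0, 0.0, 0.1]
width: 0.0401
```

>>> carry_out(
  deltas=[0,0,0,0,0,0,4,0,0,0,0,0,0,4,0,0,0,0,0,0,4,0,0,0,0,0,0,4,0,0,0,0,0,0,4],
)

```text
clock: 85.9
tool_pos: [0.2513, -0.4893, 0.282]
ee_rot: [[0.013, 1.0, 0.0], [1.0, -0.013, -0.0], [-0.0, 0.0, -1.0]]
wrist_force: [-0.3, 0.9, 0.0]
width: 0.0399
```

>>> carry_out(
  deltas=[0,0,0,0,0,0,4,0,0,0,0,0,0,4,0,0,0,0,0,0,4,0,0,0,0,0,0,4,0,0,0,0,0,0,4],
)

```text
clock: 86.4
tool_pos: [0.2513, -0.4893, 0.282]
ee_rot: [[0.013, 1.0, 0.0], [1.0, -0.013, -0.0], [-0.0, 0.0, -1.0]]
wrist_force: [0.1, 0.4, -1.3]
width: 0.04
```

>>> carry_out(
  deltas=[0,0,0,0,0,0,4,0,0,0,0,0,0,4,0,0,0,0,0,0,4,0,0,0,0,0,0,4,0,0,0,0,0,0,4],
)

```text
clock: 86.9
tool_pos: [0.2513, -0.4893, 0.282]
ee_rot: [[0.013, 1.0, 0.0], [1.0, -0.013, -0.0], [-0.0, 0.0, -1.0]]
wrist_force: [-0.5, 0.2, 0.3]
width: 0.0398
```

>>> carry_out(
  deltas=[0,0,0,0,0,0,4,0,0,0,0,0,0,4,0,0,0,0,0,0,4,0,0,0,0,0,0,4,0,0,0,0,0,0,4],
)

```text
clock: 87.4
tool_pos: [0.2513, -0.4894, 0.282]
ee_rot: [[0.013, 1.0, 0.0], [1.0, -0.013, -0.0], [-0.0, 0.0, -1.0]]
wrist_force: [-1.1, -0.4, -0.3]
width: 0.0399
```

>>> carry_out(
  deltas=[0,0,0,0,0,0,4,0,0,0,0,0,0,4,0,0,0,0,0,0,4,0,0,0,0,0,0,4,0,0,0,0,0,0,4],
)

```text
clock: 87.9
tool_pos: [0.2513, -0.4893, 0.282]
ee_rot: [[0.013, 1.0, 0.0], [1.0, -0.013, -0.0], [-0.0, 0.0, -1.0]]
wrist_force: [-0.5, -0.7, -0.2]
width: 0.04
```

>>> carry_out(
  deltas=[0,0,0,0,0,0,4,0,0,0,0,0,0,4,0,0,0,0,0,0,4,0,0,0,0,0,0,4,0,0,0,0,0,0,4],
)

```text
clock: 88.4
tool_pos: [0.2513, -0.4894, 0.282]
ee_rot: [[0.013, 1.0, 0.0], [1.0, -0.013, -0.0], [-0.0, 0.0, -1.0]]
wrist_force: [-0.3, -0.6, -0.6]
width: 0.0402
```

>>> carry_out(
  deltas=[0,0,0,0,0,0,4,0,0,0,0,0,0,4,0,0,0,0,0,0,4,0,0,0,0,0,0,4,0,0,0,0,0,0,4],
)

```text
clock: 88.9
tool_pos: [0.2513, -0.4893, 0.282]
ee_rot: [[0.013, 1.0, 0.0], [1.0, -0.013, -0.0], [-0.0, 0.0, -1.0]]
wrist_force: [-0.1, 0.1, -0.4]
width: 0.04
```

>>> carry_out(
  deltas=[0,0,0,0,0,0,4,0,0,0,0,0,0,4,0,0,0,0,0,0,4,0,0,0,0,0,0,4,0,0,0,0,0,0,4],
)

```text
clock: 89.4
tool_pos: [0.2513, -0.4893, 0.282]
ee_rot: [[0.013, 1.0, 0.0], [1.0, -0.013, -0.0], [-0.0, 0.0, -1.0]]
wrist_force: [0.2, -0.7, -0.3]
width: 0.04
```

>>> carry_out(
  deltas=[0,0,0,0,0,0,4,0,0,0,0,0,0,4,0,0,0,0,0,0,4,0,0,0,0,0,0,4,0,0,0,0,0,0,4],
)

```text
clock: 89.9
tool_pos: [0.2513, -0.4893, 0.282]
ee_rot: [[0.013, 1.0, 0.0], [1.0, -0.013, -0.0], [-0.0, 0.0, -1.0]]
wrist_force: [-0.7, -0.6, -0.9]
width: 0.0399
```

>>> carry_out(
  deltas=[0,0,0,0,0,0,4,0,0,0,0,0,0,4,0,0,0,0,0,0,4,0,0,0,0,0,0,4,0,0,0,0,0,0,4],
)

```text
clock: 90.4
tool_pos: [0.2513, -0.4894, 0.282]
ee_rot: [[0.013, 1.0, 0.0], [1.0, -0.013, -0.0], [-0.0, 0.0, -1.0]]
wrist_force: [0.4, 0.2, 0.6]
width: 0.0399
```

>>> carry_out(
  deltas=[0,0,0,0,0,0,4,0,0,0,0,0,0,4,0,0,0,0,0,0,4,0,0,0,0,0,0,4,0,0,0,0,0,0,4],
)

```text
clock: 90.9
tool_pos: [0.2513, -0.4893, 0.282]
ee_rot: [[0.013, 1.0, 0.0], [1.0, -0.013, -0.0], [-0.0, 0.0, -1.0]]
wrist_force: [-0.5, -0.3, -0.2]
width: 0.0396
```

>>> carry_out(
  deltas=[0,0,0,0,0,0,4,0,0,0,0,0,0,4,0,0,0,0,0,0,4,0,0,0,0,0,0,4,0,0,0,0,0,0,4],
)

```text
clock: 91.4
tool_pos: [0.2513, -0.4894, 0.2821]
ee_rot: [[0.013, 1.0, 0.0], [1.0, -0.013, -0.0], [-0.0, 0.0, -1.0]]
wrist_force: [0.1, 0.3, 0.0]
width: 0.04
```

>>> carry_out(
  deltas=[0,0,0,0,0,0,4,0,0,0,0,0,0,4,0,0,0,0,0,0,4,0,0,0,0,0,0,4,0,0,0,0,0,0,4],
)

```text
clock: 91.9
tool_pos: [0.2513, -0.4893, 0.282]
ee_rot: [[0.013, 1.0, 0.0], [1.0, -0.013, -0.0], [-0.0, 0.0, -1.0]]
wrist_force: [-1.2, -0.5, -0.7]
width: 0.0401
```

>>> carry_out(
  deltas=[0,0,0,0,0,0,4,0,0,0,0,0,0,4,0,0,0,0,0,0,4,0,0,0,0,0,0,4,0,0,0,0,0,0,4],
)

```text
clock: 92.4
tool_pos: [0.2513, -0.4893, 0.282]
ee_rot: [[0.013, 1.0, 0.0], [1.0, -0.013, -0.0], [-0.0, 0.0, -1.0]]
wrist_force: [0.3, 0.8, -0.4]
width: 0.04
```

>>> carry_out(
  deltas=[0,0,0,0,0,0,4,0,0,0,0,0,0,4,0,0,0,0,0,0,4,0,0,0,0,0,0,4,0,0,0,0,0,0,4],
)

```text
clock: 92.9
tool_pos: [0.2513, -0.4893, 0.282]
ee_rot: [[0.013, 1.0, 0.0], [1.0, -0.013, -0.0], [-0.0, 0.0, -1.0]]
wrist_force: [-0.6, -0.0, 0.9]
width: 0.04
```

>>> carry_out(
  deltas=[0,0,0,0,0,0,4,0,0,0,0,0,0,4,0,0,0,0,0,0,4,0,0,0,0,0,0,4,0,0,0,0,0,0,4],
)

```text
clock: 93.4
tool_pos: [0.2513, -0.4893, 0.282]
ee_rot: [[0.013, 1.0, 0.0], [1.0, -0.013, -0.0], [-0.0, 0.0, -1.0]]
wrist_force: [-0.0, 0.4, 0.1]
width: 0.0403
```

>>> carry_out(
  deltas=[0,0,0,0,0,0,4,0,0,0,0,0,0,4,0,0,0,0,0,0,4,0,0,0,0,0,0,4,0,0,0,0,0,0,4],
)

```text
clock: 93.9
tool_pos: [0.2513, -0.4893, 0.282]
ee_rot: [[0.013, 1.0, 0.0], [1.0, -0.013, -0.0], [-0.0, 0.0, -1.0]]
wrist_force: [0.3, 0.1, -0.4]
width: 0.04
```

>>> carry_out(
  deltas=[0,0,0,0,0,0,4,0,0,0,0,0,0,4,0,0,0,0,0,0,4,0,0,0,0,0,0,4,0,0,0,0,0,0,4],
)

```text
clock: 94.4
tool_pos: [0.2513, -0.4893, 0.282]
ee_rot: [[0.013, 1.0, 0.0], [1.0, -0.013, -0.0], [-0.0, 0.0, -1.0]]
wrist_force: [-0.5, -0.4, -0.1]
width: 0.04
```

>>> carry_out(
  deltas=[0,0,0,0,0,0,4,0,0,0,0,0,0,4,0,0,0,0,0,0,4,0,0,0,0,0,0,4,0,0,0,0,0,0,4],
)

```text
clock: 94.9
tool_pos: [0.2513, -0.4893, 0.282]
ee_rot: [[0.013, 1.0, 0.0], [1.0, -0.013, -0.0], [-0.0, 0.0, -1.0]]
wrist_force: [0.5, -0.7, -0.2]
width: 0.0401
```

>>> carry_out(
  deltas=[0,0,0,0,0,0,4,0,0,0,0,0,0,4,0,0,0,0,0,0,4,0,0,0,0,0,0,4,0,0,0,0,0,0,4],
)

```text
clock: 95.4
tool_pos: [0.2513, -0.4893, 0.282]
ee_rot: [[0.013, 1.0, 0.0], [1.0, -0.013, -0.0], [-0.0, 0.0, -1.0]]
wrist_force: [0.8, 0.2, 0.4]
width: 0.0397
```

>>> carry_out(
  deltas=[0,0,0,0,0,0,4,0,0,0,0,0,0,4,0,0,0,0,0,0,4,0,0,0,0,0,0,4,0,0,0,0,0,0,4],
)

```text
clock: 95.9
tool_pos: [0.2513, -0.4893, 0.282]
ee_rot: [[0.013, 1.0, -0.0], [1.0, -0.013, -0.0], [-0.0, -0.0, -1.0]]
wrist_force: [-0.5, -0.3, 0.1]
width: 0.04
```

>>> carry_out(
  deltas=[0,0,0,0,0,0,4,0,0,0,0,0,0,4,0,0,0,0,0,0,4,0,0,0,0,0,0,4,0,0,0,0,0,0,4],
)

```text
clock: 96.4
tool_pos: [0.2513, -0.4894, 0.2821]
ee_rot: [[0.013, 1.0, 0.0], [1.0, -0.013, -0.0], [-0.0, 0.0, -1.0]]
wrist_force: [0.1, -0.3, -0.2]
width: 0.0401
```

>>> carry_out(
  deltas=[0,0,0,0,0,0,4,0,0,0,0,0,0,4,0,0,0,0,0,0,4,0,0,0,0,0,0,4,0,0,0,0,0,0,4],
)

```text
clock: 96.9
tool_pos: [0.2513, -0.4894, 0.282]
ee_rot: [[0.013, 1.0, 0.0], [1.0, -0.013, -0.0], [-0.0, 0.0, -1.0]]
wrist_force: [-0.3, 0.6, 0.7]
width: 0.0405
```

>>> carry_out(
  deltas=[0,0,0,0,0,0,4,0,0,0,0,0,0,4,0,0,0,0,0,0,4,0,0,0,0,0,0,4,0,0,0,0,0,0,4],
)

```text
clock: 97.4
tool_pos: [0.2513, -0.4893, 0.282]
ee_rot: [[0.013, 1.0, 0.0], [1.0, -0.013, -0.0], [-0.0, 0.0, -1.0]]
wrist_force: [0.6, 0.7, 0.2]
width: 0.0399
```

>>> carry_out(
  deltas=[0,0,0,0,0,0,4,0,0,0,0,0,0,4,0,0,0,0,0,0,4,0,0,0,0,0,0,4,0,0,0,0,0,0,4],
)

```text
clock: 97.9
tool_pos: [0.2513, -0.4893, 0.282]
ee_rot: [[0.013, 1.0, 0.0], [1.0, -0.013, -0.0], [-0.0, 0.0, -1.0]]
wrist_force: [0.1, -0.9, 0.2]
width: 0.0404
```

>>> carry_out(
  deltas=[0,0,0,0,0,0,4,0,0,0,0,0,0,4,0,0,0,0,0,0,4,0,0,0,0,0,0,4,0,0,0,0,0,0,4],
)

```text
clock: 98.4
tool_pos: [0.2513, -0.4893, 0.282]
ee_rot: [[0.013, 1.0, 0.0], [1.0, -0.013, -0.0], [-0.0, 0.0, -1.0]]
wrist_force: [0.3, 0.3, -0.1]
width: 0.0397
```

>>> carry_out(
  deltas=[0,0,0,0,0,0,4,0,0,0,0,0,0,4,0,0,0,0,0,0,4,0,0,0,0,0,0,4,0,0,0,0,0,0,4],
)

```text
clock: 98.9
tool_pos: [0.2513, -0.4893, 0.282]
ee_rot: [[0.013, 1.0, 0.0], [1.0, -0.013, -0.0], [-0.0, 0.0, -1.0]]
wrist_force: [-1.1, -0.4, 0.5]
width: 0.0402
```

>>> carry_out(
  deltas=[0,0,0,0,0,0,4,0,0,0,0,0,0,4,0,0,0,0,0,0,4,0,0,0,0,0,0,4,0,0,0,0,0,0,4],
)

```text
clock: 99.4
tool_pos: [0.2513, -0.4894, 0.282]
ee_rot: [[0.013, 1.0, 0.0], [1.0, -0.013, -0.0], [-0.0, 0.0, -1.0]]
wrist_force: [-0.6, 0.3, 0.2]
width: 0.0403
```

>>> carry_out(
  deltas=[0,0,0,0,0,0,4,0,0,0,0,0,0,4,0,0,0,0,0,0,4,0,0,0,0,0,0,4,0,0,0,0,0,0,4],
)

```text
clock: 99.9
tool_pos: [0.2513, -0.4893, 0.282]
ee_rot: [[0.013, 1.0, 0.0], [1.0, -0.013, -0.0], [-0.0, 0.0, -1.0]]
wrist_force: [-0.3, 0.1, -0.7]
width: 0.0397
```

>>> carry_out(
  deltas=[0,0,0,0,0,0,4,0,0,0,0,0,0,4,0,0,0,0,0,0,4,0,0,0,0,0,0,4,0,0,0,0,0,0,4],
)

```text
clock: 100.4
tool_pos: [0.2513, -0.4893, 0.282]
ee_rot: [[0.013, 1.0, 0.0], [1.0, -0.013, -0.0], [-0.0, 0.0, -1.0]]
wrist_force: [-0.2, 0.1, 0.4]
width: 0.0402
```

>>> carry_out(
  deltas=[0,0,0,0,0,0,4,0,0,0,0,0,0,4,0,0,0,0,0,0,4,0,0,0,0,0,0,4,0,0,0,0,0,0,4],
)

```text
clock: 100.9
tool_pos: [0.2513, -0.4893, 0.282]
ee_rot: [[0.013, 1.0, 0.0], [1.0, -0.013, -0.0], [-0.0, 0.0, -1.0]]
wrist_force: [0.5, -0.2, 0.3]
width: 0.0403
```

>>> carry_out(
  deltas=[0,0,0,0,0,0,4,0,0,0,0,0,0,4,0,0,0,0,0,0,4,0,0,0,0,0,0,4,0,0,0,0,0,0,4],
)

```text
clock: 101.4
tool_pos: [0.2513, -0.4893, 0.282]
ee_rot: [[0.013, 1.0, 0.0], [1.0, -0.013, -0.0], [-0.0, 0.0, -1.0]]
wrist_force: [-0.1, 0.1, -0.1]
width: 0.0397
```

>>> carry_out(
  deltas=[0,0,0,0,0,0,4,0,0,0,0,0,0,4,0,0,0,0,0,0,4,0,0,0,0,0,0,4,0,0,0,0,0,0,4],
)

```text
clock: 101.9
tool_pos: [0.2513, -0.4894, 0.2821]
ee_rot: [[0.013, 1.0, 0.0], [1.0, -0.013, -0.0], [-0.0, 0.0, -1.0]]
wrist_force: [-0.1, -0.6, 0.2]
width: 0.0403
```

>>> carry_out(
  deltas=[0,0,0,0,0,0,4,0,0,0,0,0,0,4,0,0,0,0,0,0,4,0,0,0,0,0,0,4,0,0,0,0,0,0,4],
)

```text
clock: 102.4
tool_pos: [0.2513, -0.4894, 0.2821]
ee_rot: [[0.013, 1.0, 0.0], [1.0, -0.013, -0.0], [-0.0, 0.0, -1.0]]
wrist_force: [-0.5, 0.4, -0.4]
width: 0.0398
```

>>> carry_out(
  deltas=[0,0,0,0,0,0,4,0,0,0,0,0,0,4,0,0,0,0,0,0,4,0,0,0,0,0,0,4,0,0,0,0,0,0,4],
)

```text
clock: 102.9
tool_pos: [0.2513, -0.4893, 0.282]
ee_rot: [[0.013, 1.0, 0.0], [1.0, -0.013, -0.0], [-0.0, 0.0, -1.0]]
wrist_force: [-0.5, -0.4, 0.4]
width: 0.04
```

>>> carry_out(
  deltas=[0,0,0,0,0,0,4,0,0,0,0,0,0,4,0,0,0,0,0,0,4,0,0,0,0,0,0,4,0,0,0,0,0,0,4],
)

```text
clock: 103.4
tool_pos: [0.2513, -0.4893, 0.282]
ee_rot: [[0.013, 1.0, 0.0], [1.0, -0.013, -0.0], [-0.0, 0.0, -1.0]]
wrist_force: [-0.8, -0.8, 0.3]
width: 0.0398
```

>>> carry_out(
  deltas=[0,0,0,0,0,0,4,0,0,0,0,0,0,4,0,0,0,0,0,0,4,0,0,0,0,0,0,4,0,0,0,0,0,0,4],
)

```text
clock: 103.9
tool_pos: [0.2513, -0.4893, 0.282]
ee_rot: [[0.013, 1.0, 0.0], [1.0, -0.013, -0.0], [-0.0, 0.0, -1.0]]
wrist_force: [0.8, 0.6, 0.0]
width: 0.0398
```

>>> carry_out(
  deltas=[0,0,0,0,0,0,4,0,0,0,0,0,0,4,0,0,0,0,0,0,4,0,0,0,0,0,0,4,0,0,0,0,0,0,4],
)

```text
clock: 104.4
tool_pos: [0.2513, -0.4893, 0.282]
ee_rot: [[0.013, 1.0, 0.0], [1.0, -0.013, -0.0], [-0.0, 0.0, -1.0]]
wrist_force: [-0.1, -0.0, -0.2]
width: 0.0403
```

>>> carry_out(
  deltas=[0,0,0,0,0,0,4,0,0,0,0,0,0,4,0,0,0,0,0,0,4,0,0,0,0,0,0,4,0,0,0,0,0,0,4],
)

```text
clock: 104.9
tool_pos: [0.2513, -0.4893, 0.2821]
ee_rot: [[0.013, 1.0, 0.0], [1.0, -0.013, -0.0], [-0.0, 0.0, -1.0]]
wrist_force: [0.6, -1.4, -0.2]
width: 0.04
```

>>> carry_out(
  deltas=[0,0,0,0,0,0,4,0,0,0,0,0,0,4,0,0,0,0,0,0,4,0,0,0,0,0,0,4,0,0,0,0,0,0,4],
)

```text
clock: 105.4
tool_pos: [0.2513, -0.4893, 0.282]
ee_rot: [[0.013, 1.0, 0.0], [1.0, -0.013, 0.0], [0.0, 0.0, -1.0]]
wrist_force: [-0.7, 0.3, -0.6]
width: 0.04
```

>>> carry_out(
  deltas=[0,0,0,0,0,0,4,0,0,0,0,0,0,4,0,0,0,0,0,0,4,0,0,0,0,0,0,4,0,0,0,0,0,0,4],
)

```text
clock: 105.9
tool_pos: [0.2513, -0.4893, 0.282]
ee_rot: [[0.013, 1.0, 0.0], [1.0, -0.013, -0.0], [-0.0, 0.0, -1.0]]
wrist_force: [0.1, 0.1, -0.4]
width: 0.0399
```

>>> carry_out(
  deltas=[0,0,0,0,0,0,4,0,0,0,0,0,0,4,0,0,0,0,0,0,4,0,0,0,0,0,0,4,0,0,0,0,0,0,4],
)

```text
clock: 106.4
tool_pos: [0.2513, -0.4894, 0.2821]
ee_rot: [[0.013, 1.0, 0.0], [1.0, -0.013, -0.0], [-0.0, 0.0, -1.0]]
wrist_force: [0.1, 0.7, 0.5]
width: 0.04
```

>>> carry_out(
  deltas=[0,0,0,0,0,0,4,0,0,0,0,0,0,4,0,0,0,0,0,0,4,0,0,0,0,0,0,4,0,0,0,0,0,0,4],
)

```text
clock: 106.9
tool_pos: [0.2513, -0.4893, 0.282]
ee_rot: [[0.013, 1.0, 0.0], [1.0, -0.013, -0.0], [-0.0, 0.0, -1.0]]
wrist_force: [0.1, -0.1, 0.0]
width: 0.04
```

>>> carry_out(
  deltas=[0,0,0,0,0,0,4,0,0,0,0,0,0,4,0,0,0,0,0,0,4,0,0,0,0,0,0,4,0,0,0,0,0,0,4],
)

```text
clock: 107.4
tool_pos: [0.2513, -0.4894, 0.2821]
ee_rot: [[0.013, 1.0, 0.0], [1.0, -0.013, -0.0], [-0.0, 0.0, -1.0]]
wrist_force: [0.5, -0.2, 0.5]
width: 0.0401
```

>>> carry_out(
  deltas=[0,0,0,0,0,0,4,0,0,0,0,0,0,4,0,0,0,0,0,0,4,0,0,0,0,0,0,4,0,0,0,0,0,0,4],
)

```text
clock: 107.9
tool_pos: [0.2513, -0.4893, 0.282]
ee_rot: [[0.013, 1.0, 0.0], [1.0, -0.013, -0.0], [-0.0, 0.0, -1.0]]
wrist_force: [0.3, 0.3, 0.4]
width: 0.0402
```

>>> carry_out(
  deltas=[0,0,0,0,0,0,4,0,0,0,0,0,0,4,0,0,0,0,0,0,4,0,0,0,0,0,0,4,0,0,0,0,0,0,4],
)

```text
clock: 108.4
tool_pos: [0.2513, -0.4894, 0.282]
ee_rot: [[0.013, 1.0, 0.0], [1.0, -0.013, -0.0], [-0.0, 0.0, -1.0]]
wrist_force: [-0.3, 0.2, 0.2]
width: 0.0399
```

>>> carry_out(
  deltas=[0,0,0,0,0,0,4,0,0,0,0,0,0,4,0,0,0,0,0,0,4,0,0,0,0,0,0,4,0,0,0,0,0,0,4],
)

```text
clock: 108.9
tool_pos: [0.2513, -0.4893, 0.282]
ee_rot: [[0.013, 1.0, 0.0], [1.0, -0.013, -0.0], [-0.0, 0.0, -1.0]]
wrist_force: [1.1, -0.1, 0.2]
width: 0.0397
```

>>> carry_out(
  deltas=[0,0,0,0,0,0,4,0,0,0,0,0,0,4,0,0,0,0,0,0,4,0,0,0,0,0,0,4,0,0,0,0,0,0,4],
)

```text
clock: 109.4
tool_pos: [0.2513, -0.4894, 0.2821]
ee_rot: [[0.013, 1.0, 0.0], [1.0, -0.013, -0.0], [-0.0, 0.0, -1.0]]
wrist_force: [0.7, -0.6, -0.2]
width: 0.0399
```

>>> carry_out(
  deltas=[0,0,0,0,0,0,4,0,0,0,0,0,0,4,0,0,0,0,0,0,4,0,0,0,0,0,0,4,0,0,0,0,0,0,4],
)

```text
clock: 109.9
tool_pos: [0.2513, -0.4894, 0.282]
ee_rot: [[0.013, 1.0, 0.0], [1.0, -0.013, -0.0], [-0.0, 0.0, -1.0]]
wrist_force: [0.2, 0.8, 0.5]
width: 0.0401
```

>>> carry_out(
  deltas=[0,0,0,0,0,0,4,0,0,0,0,0,0,4,0,0,0,0,0,0,4,0,0,0,0,0,0,4,0,0,0,0,0,0,4],
)

```text
clock: 110.4
tool_pos: [0.2513, -0.4893, 0.282]
ee_rot: [[0.013, 1.0, 0.0], [1.0, -0.013, -0.0], [-0.0, 0.0, -1.0]]
wrist_force: [0.4, 0.1, 0.2]
width: 0.0399
```

>>> carry_out(
  deltas=[0,0,0,0,0,0,4,0,0,0,0,0,0,4,0,0,0,0,0,0,4,0,0,0,0,0,0,4,0,0,0,0,0,0,4],
)

```text
clock: 110.9
tool_pos: [0.2513, -0.4893, 0.282]
ee_rot: [[0.013, 1.0, 0.0], [1.0, -0.013, -0.0], [-0.0, 0.0, -1.0]]
wrist_force: [-0.1, 0.6, 0.2]
width: 0.0396
```

>>> carry_out(
  deltas=[0,0,0,0,0,0,4,0,0,0,0,0,0,4,0,0,0,0,0,0,4,0,0,0,0,0,0,4,0,0,0,0,0,0,4],
)

```text
clock: 111.4
tool_pos: [0.2513, -0.4894, 0.282]
ee_rot: [[0.013, 1.0, 0.0], [1.0, -0.013, -0.0], [-0.0, 0.0, -1.0]]
wrist_force: [0.3, 0.6, 0.3]
width: 0.0404
```

>>> carry_out(
  deltas=[0,0,0,0,0,0,4,0,0,0,0,0,0,4,0,0,0,0,0,0,4,0,0,0,0,0,0,4,0,0,0,0,0,0,4],
)

```text
clock: 111.9
tool_pos: [0.2513, -0.4894, 0.282]
ee_rot: [[0.013, 1.0, 0.0], [1.0, -0.013, -0.0], [-0.0, 0.0, -1.0]]
wrist_force: [-0.7, -0.1, 0.3]
width: 0.04
```

>>> carry_out(
  deltas=[0,0,0,0,0,0,4,0,0,0,0,0,0,4,0,0,0,0,0,0,4,0,0,0,0,0,0,4,0,0,0,0,0,0,4],
)

```text
clock: 112.4
tool_pos: [0.2513, -0.4893, 0.282]
ee_rot: [[0.013, 1.0, 0.0], [1.0, -0.013, -0.0], [-0.0, 0.0, -1.0]]
wrist_force: [-0.5, -0.6, -0.0]
width: 0.0398
```

>>> carry_out(
  deltas=[0,0,0,0,0,0,4,0,0,0,0,0,0,4,0,0,0,0,0,0,4,0,0,0,0,0,0,4,0,0,0,0,0,0,4],
)

```text
clock: 112.9
tool_pos: [0.2513, -0.4893, 0.282]
ee_rot: [[0.013, 1.0, 0.0], [1.0, -0.013, -0.0], [-0.0, 0.0, -1.0]]
wrist_force: [0.0, -0.6, 0.1]
width: 0.0398
```

>>> carry_out(
  deltas=[0,0,0,0,0,0,4,0,0,0,0,0,0,4,0,0,0,0,0,0,4,0,0,0,0,0,0,4,0,0,0,0,0,0,4],
)

```text
clock: 113.4
tool_pos: [0.2513, -0.4894, 0.2821]
ee_rot: [[0.013, 1.0, 0.0], [1.0, -0.013, -0.0], [-0.0, 0.0, -1.0]]
wrist_force: [0.3, -0.1, 0.3]
width: 0.0399
```

>>> carry_out(
  deltas=[0,0,0,0,0,0,4,0,0,0,0,0,0,4,0,0,0,0,0,0,4,0,0,0,0,0,0,4,0,0,0,0,0,0,4],
)

```text
clock: 113.9
tool_pos: [0.2513, -0.4893, 0.282]
ee_rot: [[0.013, 1.0, 0.0], [1.0, -0.013, -0.0], [-0.0, 0.0, -1.0]]
wrist_force: [0.0, 1.0, -0.2]
width: 0.0401
```

>>> carry_out(
  deltas=[0,0,0,0,0,0,4,0,0,0,0,0,0,4,0,0,0,0,0,0,4,0,0,0,0,0,0,4,0,0,0,0,0,0,4],
)

```text
clock: 114.4
tool_pos: [0.2513, -0.4893, 0.282]
ee_rot: [[0.013, 1.0, 0.0], [1.0, -0.013, -0.0], [-0.0, 0.0, -1.0]]
wrist_force: [-0.2, 0.3, -1.1]
width: 0.04
```

>>> carry_out(
  deltas=[0,0,0,0,0,0,4,0,0,0,0,0,0,4,0,0,0,0,0,0,4,0,0,0,0,0,0,4,0,0,0,0,0,0,4],
)

```text
clock: 114.9
tool_pos: [0.2513, -0.4893, 0.282]
ee_rot: [[0.013, 1.0, 0.0], [1.0, -0.013, -0.0], [-0.0, 0.0, -1.0]]
wrist_force: [-0.2, -0.2, 0.3]
width: 0.0401
```

>>> carry_out(
  deltas=[0,0,0,0,0,0,4,0,0,0,0,0,0,4,0,0,0,0,0,0,4,0,0,0,0,0,0,4,0,0,0,0,0,0,4],
)

```text
clock: 115.4
tool_pos: [0.2513, -0.4893, 0.282]
ee_rot: [[0.013, 1.0, 0.0], [1.0, -0.013, -0.0], [-0.0, 0.0, -1.0]]
wrist_force: [1.1, 0.2, 1.2]
width: 0.0403
```

>>> carry_out(
  deltas=[0,0,0,0,0,0,4,0,0,0,0,0,0,4,0,0,0,0,0,0,4,0,0,0,0,0,0,4,0,0,0,0,0,0,4],
)

```text
clock: 115.9
tool_pos: [0.2513, -0.4893, 0.282]
ee_rot: [[0.013, 1.0, 0.0], [1.0, -0.013, -0.0], [-0.0, 0.0, -1.0]]
wrist_force: [1.0, 1.2, -0.3]
width: 0.0401
```

>>> carry_out(
  deltas=[0,0,0,0,0,0,4,0,0,0,0,0,0,4,0,0,0,0,0,0,4,0,0,0,0,0,0,4,0,0,0,0,0,0,4],
)

```text
clock: 116.4
tool_pos: [0.2513, -0.4893, 0.282]
ee_rot: [[0.013, 1.0, 0.0], [1.0, -0.013, -0.0], [-0.0, 0.0, -1.0]]
wrist_force: [-0.6, 0.3, -0.0]
width: 0.0402
```

>>> carry_out(
  deltas=[0,0,0,0,0,0,4,0,0,0,0,0,0,4,0,0,0,0,0,0,4,0,0,0,0,0,0,4,0,0,0,0,0,0,4],
)

```text
clock: 116.9
tool_pos: [0.2513, -0.4894, 0.282]
ee_rot: [[0.013, 1.0, 0.0], [1.0, -0.013, -0.0], [-0.0, 0.0, -1.0]]
wrist_force: [0.6, -0.5, -0.3]
width: 0.0398
```

>>> carry_out(
  deltas=[0,0,0,0,0,0,4,0,0,0,0,0,0,4,0,0,0,0,0,0,4,0,0,0,0,0,0,4,0,0,0,0,0,0,4],
)

```text
clock: 117.4
tool_pos: [0.2513, -0.4894, 0.282]
ee_rot: [[0.013, 1.0, 0.0], [1.0, -0.013, -0.0], [-0.0, 0.0, -1.0]]
wrist_force: [0.1, -0.3, 0.2]
width: 0.0404
```

>>> carry_out(
  deltas=[0,0,0,0,0,0,4,0,0,0,0,0,0,4,0,0,0,0,0,0,4,0,0,0,0,0,0,4,0,0,0,0,0,0,4],
)

```text
clock: 117.9
tool_pos: [0.2513, -0.4893, 0.282]
ee_rot: [[0.013, 1.0, 0.0], [1.0, -0.013, -0.0], [-0.0, 0.0, -1.0]]
wrist_force: [0.0, -0.3, -0.1]
width: 0.0401
```

```bash
cat > chk.py <<'E'
from h import *
import sys
print(monitor.state()['clock'])
c,im,g=cases(sys.argv[1]);g0=cv2.cvtColor(cv2.imread('pics/top0.png'),cv2.COLOR_BGR2GRAY)
print('bar cols now',g[252:272,210]);print('at start   ',g0[252:272,210])
print('rod handle rows',g[224:238,325],g0[224:238,325])
for l in labels(im,.116,(385,175,430,265)): print('column',np.array(l[1:]),'stand mm',Rz(-SY)@(np.array([l[1],l[2],0])-ST)*1000)
E
python3 chk.py pics/top15.png
```

```text
117.9
bar cols now [ 19  20  20  26  27  29  34  66 128 171 185 169 130  79  41  29  29  29
  25  22]
at start    [ 19  19  21  26  26  28  29  30  42  86 144 180 181 153 101  51  29  23
  20  17]
rod handle rows [ 47  47  48  64 126 202 236 239 227 172  91  49  45  47] [ 47  47  49  66 127 202 236 238 227 170  91  50  44  44]
column [ 0.5527 -0.3208  0.0312  0.0514 -0.285 ] stand mm [-0.8855 -0.3729  0.    ]
```

>>> carry_out(
  deltas=[0,0,0,0,0,0,4,0,0,0,0,0,0,4,0,0,0,0,0,0,4,0,0,0,0,0,0,4,0,0,0,0,0,0,4],
)

```text
clock: 118.45
tool_pos: [0.2513, -0.4893, 0.282]
ee_rot: [[0.013, 1.0, 0.0], [1.0, -0.013, -0.0], [-0.0, 0.0, -1.0]]
wrist_force: [0.5, 0.1, 0.7]
width: 0.0398
```

>>> carry_out(
  deltas=[0,0,0,0,0,0,4,0,0,0,0,0,0,4,0,0,0,0,0,0,4,0,0,0,0,0,0,4,0,0,0,0,0,0,4],
)

```text
clock: 118.95
tool_pos: [0.2513, -0.4893, 0.282]
ee_rot: [[0.013, 1.0, 0.0], [1.0, -0.013, -0.0], [-0.0, 0.0, -1.0]]
wrist_force: [0.4, -0.2, -0.2]
width: 0.0399
```

>>> carry_out(
  deltas=[0,0,0,0,0,0,4,0,0,0,0,0,0,4,0,0,0,0,0,0,4,0,0,0,0,0,0,4,0,0,0,0,0,0,4],
)

```text
clock: 119.45
tool_pos: [0.2513, -0.4893, 0.2821]
ee_rot: [[0.013, 1.0, 0.0], [1.0, -0.013, -0.0], [-0.0, 0.0, -1.0]]
wrist_force: [0.6, 0.3, -0.1]
width: 0.0401
```

>>> carry_out(
  deltas=[0,0,0,0,0,0,4,0,0,0,0,0,0,4,0,0,0,0,0,0,4,0,0,0,0,0,0,4,0,0,0,0,0,0,4],
)

```text
clock: 119.95
tool_pos: [0.2513, -0.4893, 0.282]
ee_rot: [[0.013, 1.0, 0.0], [1.0, -0.013, -0.0], [-0.0, 0.0, -1.0]]
wrist_force: [-0.1, -0.4, -1.3]
width: 0.0403
```

>>> carry_out(
  deltas=[0,0,0,0,0,0,4,0,0,0,0,0,0,4,0,0,0,0,0,0,4,0,0,0,0,0,0,4,0,0,0,0,0,0,4],
)

```text
clock: 120.45
tool_pos: [0.2513, -0.4893, 0.282]
ee_rot: [[0.013, 1.0, 0.0], [1.0, -0.013, -0.0], [-0.0, 0.0, -1.0]]
wrist_force: [0.9, 0.3, 0.1]
width: 0.0401
```

>>> carry_out(
  deltas=[0,0,0,0,0,0,4,0,0,0,0,0,0,4,0,0,0,0,0,0,4,0,0,0,0,0,0,4,0,0,0,0,0,0,4],
)

```text
clock: 120.95
tool_pos: [0.2513, -0.4893, 0.282]
ee_rot: [[0.013, 1.0, 0.0], [1.0, -0.013, -0.0], [-0.0, 0.0, -1.0]]
wrist_force: [-0.2, -0.7, 0.2]
width: 0.0401
```

>>> carry_out(
  deltas=[0,0,0,0,0,0,4,0,0,0,0,0,0,4,0,0,0,0,0,0,4,0,0,0,0,0,0,4,0,0,0,0,0,0,4],
)

```text
clock: 121.45
tool_pos: [0.2513, -0.4894, 0.282]
ee_rot: [[0.013, 1.0, 0.0], [1.0, -0.013, -0.0], [-0.0, 0.0, -1.0]]
wrist_force: [0.0, 0.4, 0.4]
width: 0.0404
```

>>> carry_out(
  deltas=[0,0,0,0,0,0,4,0,0,0,0,0,0,4,0,0,0,0,0,0,4,0,0,0,0,0,0,4,0,0,0,0,0,0,4],
)

```text
clock: 121.95
tool_pos: [0.2513, -0.4894, 0.282]
ee_rot: [[0.013, 1.0, 0.0], [1.0, -0.013, -0.0], [-0.0, 0.0, -1.0]]
wrist_force: [0.4, -0.1, -0.1]
width: 0.0399
```

```bash
python3 chk.py pics/top16.png; python3 -c "
from h import *
s=imaging.grab_frame('scene')[:,:,::-1];cv2.imwrite('pics/s16.png',s)"
```

```text
121.95
bar cols now [ 18  18  22  24  29  30  29  30  44  87 143 180 181 153 100  51  30  22
  18  18]
at start    [ 19  19  21  26  26  28  29  30  42  86 144 180 181 153 101  51  29  23
  20  17]
rod handle rows [ 47  47  47  64 126 202 236 238 227 172  90  48  45  45] [ 47  47  49  66 127 202 236 238 227 170  91  50  44  44]
column [ 0.5528 -0.3208  0.0312  0.0514 -0.2877] stand mm [-0.8553 -0.3698  0.    ]
```

View pics/s16.png

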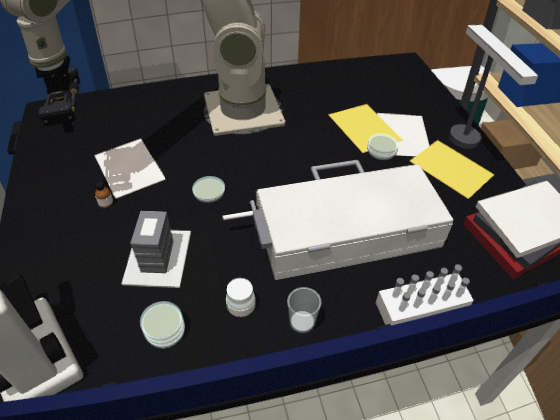

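The lid is closed (its bar matches the starting profile), the rod is in its clip, the column of three stands at (152,240), and the other things are where they were. Handing in.

```bash
python3 -c "
from station import env
print(env.job_done())"
```

```text
the job is handed in; nothing more can be done
None
```

The job is done and handed in at about 122 s. I propped the lid on its rod and stacked all three slide cases present in one column on the stand. Then I lifted the lid, swung the rod back into its clip and let the lid sink shut.

**Last checks, all good:**
- **Lid:** the handle bar's picture profile matches the start picture, so the lid is fully closed.
- **Rod:** its handle is back at its starting pixels.
- **Column:** the top case is 0.9 mm and 0.4 mm off the stand's centre, and its yaw is within about 0.013 rad of the stand's. The first two cases were within 0.5 mm when placed.
- **Other things on the bench:** they look unmoved in the last scene picture.

**Disagreements and points to note:**
- While propped, the lid read 1.33 rad in my measurement against the stated 1.31. I took this as a bias in my calibration, because the reading stayed constant.
- When I first swung the rod up, the force at the wrist reached about 34 N because the handle slipped about 5 mm in the grip. I corrected it straight away.
- I gripped the first case while the lid was still settling, but lifted it only once the lid rested on the rod.

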